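# Morning logger round at the seed propagator

## Robot

A 6-joint arm with a two-finger parallel gripper is mounted at the origin on the work surface. World frame = base frame: x ahead of the robot, y to its left, z up, the work surface at z = 0. Lengths are in mm, angles in degrees, forces in N, time in s.
With the tool pointing down it reaches from about 325 to 750 mm from the base axis. Payload 7.6 kg.
Tool frame: the origin (TCP) lies midway between the tips of the shut fingers; the grasp point (between the pads) lies 19 mm behind it; z points along the fingers, x is the direction in which the jaws open and shut, and the axes are right-handed (so a half turn about z gives the same grasp; the last joint's range is limited). The gripper opens to 85 mm and grips with 20 to 120 N. Pads are 22 mm wide; open, the fingers measure 114 mm over their backs; the gripper's body (76 mm by 85 mm) begins 54 mm behind the grasp point. The pads swing forward as they close: fully open they stand 13 mm farther back than shut.
Start: joints at [62.951, 2.991, 80.254, -0, 96.75, -4.028], TCP at [205.301, 483.216, 231.323] pointing down, gripper open.
Joint ranges: [-166.34, 166.34], [-52.06, 124.39], [6.96, 135.62], [-60.46, 240.46], [14.63, 156.25], [-167.68, 167.68]. Speed limits (degrees/s): [147.25, 147.25, 172.46, 180, 180, 180].

## Interface

Orientations are given as a 3x3 rotation matrix whose columns are the frame's x, y, z axes.
In Python, from workcell import manip gives the robot as it stands.
- The arm moves only by the shell command python3 -m handwheel 'ROWS' [OPENING] [FORCE]. ROWS is JSON, a list of rows, each an object of numbers: "dx", "dy", "dz": the shift along the tool's x, y, z in mm; "rx", "ry", "rz": the turn, a rotation vector about the tool's x, y, z in degrees. In form: [{"dx": .., "dy": .., "dz": .., "rx": .., "ry": .., "rz": ..}, ...]. A call has 1 to 12 rows; each row shifts and turns the commanded pose from where the row before left it, along the tool's axes as they then stand; what a row does not reach is not made up. A row lasts 1/8 s, in which the tool goes at most 62.5 mm and 10.7 degrees, less where a joint would pass 70% of its speed; a pose out of reach is approached as far as the arm can. A call is refused whole if a number of a shift passes 62.5 or a number of a turn 10.7, either way. A call with a gripper value outside its range is refused whole. OPENING is the opening in per cent of the stroke, from 0 (shut) to 100 (fully open), set as the call begins (- or left out, the last holds). The fingers move at their own pace and stop on an object; FORCE is the grip in N (left out, the last holds). Time passes only in rows, so rows that do not move let the fingers close. It gives the time, the measured TCP pose, the force and the opening at its end, in the units of the state.
- manip.get_state(): the state, without advancing time (a new reading comes with each control period).
- manip.read_camera(name): name is "scene" or "top"; returns (picture, depth): 480x640x3 uint8, red, green, blue; 480x640 float32, mm along the optical axis (not along the pixel's ray), 0 where there is no reading.
- manip.camera_model(name): a dict with "camera_matrix" (3x3 intrinsics, pixels), "R" (3x3) and "t" (3): a world point X has camera coordinates R X + t. Camera axes: x right, y down, z forward; pixel columns grow to the right and rows downward; lengths in mm; the calibration is good to about 2 mm. A picture is of the moment at which its call begins. camera_model takes no time and is no camera call.
- manip.hand_in(): hands the job in, once; it reports no verdict.
Trained networks look in the newest picture that a camera, given by its name, has taken for a name from the list of things; names that differ only in an ending like _2 or _b are one class to them, and where a whole thing is asked for, a point or a joint stands for the part that bears it (a point fixed in the world has none). Each returns a list of dicts, best first, with "p" (0 to 1); they miss things now and then, are a little off and sometimes report something else, mostly with a low value. They report only what shows in the picture. A call takes as long as a camera call. They do not tell look-alikes from the thing itself.
- manip.spot_in(camera, thing): "extent" ([left, top, width, height] in pixels, round what is visible of it).
The state is a dict: "time": time; "qpos": joint angles; "joint_velocities": joint speeds; "tau": joint torques, N m; "tool_pos": TCP position; "ee_rot": TCP orientation; "ft_force": force on the tool from outside, world axes, zero at the start; "torque": the same for the moment, N m; "width": finger opening in mm.
Only numpy, scipy, OpenCV 4.12 (cv2) and the standard library are available. Lean on these libraries where they do the work, as an engineer would, in place of code of your own. Each camera call takes 0.05 s, during which the arm holds its last target.

## Task

Take the reader wand off its hanger, rest its tip for about a second on the steel stud of the grey receiver box to wake it, then read the seed pots in the propagator by resting the tip likewise on the steel stud in each pot's lid, going from the shortest pot to the tallest, and after the last pot rest it on the receiver's stud once more. Hang the wand back in its hanger and push the propagator's door shut until it is held by its catch. The pots stay standing in the propagator, and everything else on the table stays where it is.

Things in the scene. Friction and masses are not known exactly. Their poses are not given: they have to be found in the camera images.
- wand: Reader wand hung upright in the hanger, 0.13 kg; origin on its axis under the collar, z up, tip down. White collar 34 diameter (z 0 to 6), above it a black grip 20 x 20 square to x and y (z 6 to 56). Below: neck 12 x 12 to z -58, stem 10 diameter to z -82, brass spring tip 6 diameter ending at z -100. When hung, grip it from above on the two y sides: the hanger's lips are before and behind it
- wand_tip (a point): End of the wand's brass tip, 100 below the wand's origin on its axis when the spring is out
- tip (a joint): How far the wand's sprung tip is pushed in, m: 0 fully out, 0.006 fully in. The spring gives 1 N at the start and 4 N fully in
- hanger: Fixed steel fork on a wooden foot 110 x 100; origin at the table below the hung wand. Two prongs 10 wide, 15 apart, tops at z 150, open to the hanger's -x, flared ends to x -45. Lips 8 high on the prongs at x -20 to -26 and a step 8 high behind at x 20: lift the collar over 8 to draw the wand out to -x. Post at x 38 to 58, nothing above z 158
- hanger_seat (a point): Where the wand's origin rests when hung up: midway between the prongs, at prong-top height, 150 above the table
- receiver: Fixed small grey box 70 x 60, 36 high with one steel stud on top, on the table beyond the hanger; origin at the centre of its underside
- receiver_stud (a point): Centre of the top of the receiver's steel stud (18 diameter, 4 high), 40 above the table
- propagator: Fixed seed propagator: square open-topped tray, 290 x 290 outside (black floor 6 thick), clear walls 5 thick, 90 high with white rims, white door in the side that looks to its +y; origin at the centre of its underside, x along the door's closed face away from the hinge
- door (a joint): Door angle, rad: 0 fully shut, grows as it swings outwards, stays where it is left. A spring ball catch (about 1 N at the free edge) resists the last 0.07 and holds the door once it is within about 0.03 of shut
- door_hinge (a point): On the door's upright hinge axis at its end nearer the robot, 50 above the table; frame turns with the door: x runs along the panel to its free edge, y is its outward normal. Panel 8 thick (y -4 to 4), x 3 to 197, from 14 to 90 above the table; steel pull knob 18 diameter outside at x 178, 70 above the table, out to y 24
- pot_a: White seed pot with grey lid, the shortest of the four kinds: 44 tall with its stud, 66 diameter at lid and foot, bottom-heavy; loose in the propagator, 0.11 to 0.35 kg; may be absent. Origin at the centre of its underside, z up
- pot_a_stud (a point): Centre of the top of the steel stud (18 diameter, 4 high) in the middle of that pot's lid, 44 above its underside
- pot_b: White seed pot with grey lid, the second shortest of the four kinds: 60 tall with its stud, 66 diameter at lid and foot, bottom-heavy; loose in the propagator, 0.11 to 0.35 kg; may be absent. Origin at the centre of its underside, z up
- pot_b_stud (a point): Centre of the top of the steel stud (18 diameter, 4 high) in the middle of that pot's lid, 60 above its underside
- pot_c: White seed pot with grey lid, the second tallest of the four kinds: 76 tall with its stud, 66 diameter at lid and foot, bottom-heavy; loose in the propagator, 0.11 to 0.35 kg; may be absent. Origin at the centre of its underside, z up
- pot_c_stud (a point): Centre of the top of the steel stud (18 diameter, 4 high) in the middle of that pot's lid, 76 above its underside
- pot_d: White seed pot with grey lid, the tallest of the four kinds: 92 tall with its stud, 66 diameter at lid and foot, bottom-heavy; loose in the propagator, 0.11 to 0.35 kg; may be absent. Origin at the centre of its underside, z up
- pot_d_stud (a point): Centre of the top of the steel stud (18 diameter, 4 high) in the middle of that pot's lid, 92 above its underside
- mug: Blue mug 76 diameter, 85 high, origin under its centre; leave alone
- packets: Small pile of seed packets 80 x 110, 12 high; leave alone
- jar: Glass jar 56 diameter, 75 high; leave alone
- trowel: Spoon-shaped scoop, 220 long, lying; leave alone
- bowl: Red bowl 170 diameter, 60 high; leave alone
- spare: Empty white cup without lid, 72 diameter, 80 high, outside the propagator; leave alone
There are look-alikes about, which are no part of the job. Leave any turquoise look-alike of the pot_a alone.

How it is judged:
By the outcome, as a careful person would: the job done as asked, in the order asked, and still so for the second after the job is handed in, with the robot touching nothing.
Of pot_a, pot_b, pot_c, pot_d only 2 to 4 are there at a start; the rules pass over those that are not, and their reading is None.
At some moment in a run one of pot_a, pot_b, pot_c, pot_d may be knocked a few centimetres aside while the robot is not near it.
Once in a run the grip may slacken for a moment while it holds something.
It also fails if it takes over 200 s, if anything falls off the work surface, if the arm or the gripper's body presses on something with over 40 N, if the wrist force passes 120 N, or if a joint passes its speed limit or range.

## Working session

There is one attempt and no reset: what is moved stays moved. The work goes in short steps, Python scripts to look and compute and a shell command to move; the robot and the scene stay as the last step left them, time stands still between calls to the robot, and variables do not carry over. Pictures are saved under pics/ and viewed, and the job is handed in when it is done.

```bash
ls; mkdir -p pics
cat > h.py <<'E'
import numpy as np,cv2
from workcell import manip
def cam(n):
    m=manip.camera_model(n); return np.array(m["camera_matrix"]),np.array(m["R"]),np.array(m["t"]).ravel()
def px2w(n,u,v,d):
    K,R,t=cam(n); p=np.linalg.inv(K)@np.array([u,v,1.])*d
    return R.T@(p-t)
def px2z(n,u,v,z):
    K,R,t=cam(n); r=R.T@np.linalg.inv(K)@np.array([u,v,1.]); c=-R.T@t
    return c+r*(z-c[2])/r[2]
def w2px(n,X):
    K,R,t=cam(n); p=K@(R@np.array(X,float)+t); return p[:2]/p[2]
def cloud(n,depth):
    K,R,t=cam(n); v,u=np.mgrid[0:480,0:640]
    P=np.stack([(u-K[0,2])/K[0,0]*depth,(v-K[1,2])/K[1,1]*depth,depth],-1)
    return (P-t)@R
def snap(n,f):
    p,d=manip.read_camera(n); cv2.imwrite('pics/'+f,p[:,:,::-1]); np.savez('last_'+n,p=p,d=d); return p,d
E
python3 - <<'E'
from h import *
for n in("scene","top"):
    snap(n,n+'0.png'); K,R,t=cam(n); print(n,K,R,-R.T@t)
    for th in("wand","hanger","receiver","propagator","door","pot_a","pot_a_stud","pot_b","pot_c","pot_d","mug","spare"):
        print(th,[(np.round(x['extent']).astype(int).tolist(),round(x['p'],2)) for x in manip.spot_in(n,th)][:6])
print(manip.get_state())
E
```

```text
pics
scene [[528.37670598   0.         325.05084007]
 [  0.         528.37670598 237.87976985]
 [  0.           0.           1.        ]] [[-0.13525499  0.99073154 -0.01253383]
 [ 0.69997203  0.08659203 -0.70890125]
 [-0.7012455  -0.10465576 -0.70519637]] [1321.84826896  107.90657774  934.52593934]
wand [([484, 200, 20, 50], 0.72)]
hanger [([454, 208, 66, 84], 0.66), ([401, 197, 48, 47], 0.34)]
receiver [([437, 297, 37, 42], 0.79)]
propagator [([180, 203, 227, 134], 0.67)]
door [([336, 227, 70, 68], 0.87), ([162, 184, 30, 55], 0.22)]
pot_a [([283, 278, 28, 30], 0.98), ([227, 214, 33, 48], 0.94), ([264, 193, 29, 19], 0.93), ([292, 227, 29, 42], 0.89), ([209, 190, 29, 25], 0.77), ([224, 268, 32, 34], 0.69)]
pot_a_stud [([265, 192, 25, 19], 0.88), ([223, 271, 33, 32], 0.65), ([212, 192, 21, 20], 0.62)]
pot_b [([283, 278, 28, 30], 0.98), ([227, 214, 33, 48], 0.94), ([264, 193, 29, 19], 0.93), ([292, 227, 29, 42], 0.89), ([209, 190, 29, 25], 0.77), ([224, 268, 32, 34], 0.69)]
pot_c [([283, 278, 28, 30], 0.98), ([227, 214, 33, 48], 0.94), ([264, 193, 29, 19], 0.93), ([292, 227, 29, 42], 0.
[... 1855 characters left out ...]
, -2.25846651e-04,
        9.67485110e+01, -4.02781259e+00]), 'joint_velocities': array([ 0.01264547,  0.00706858, -0.01201368, -0.03744061, -0.01917833,
       -0.09106485]), 'tau': array([ 1.12125428e-03, -3.81545341e+01, -3.60317159e+01, -4.38135100e-05,
        2.91295009e-04, -3.32334037e-05]), 'tool_pos': array([205.30200239, 483.22537683, 231.34403933]), 'ee_rot': array([[ 3.91066086e-01,  9.20362598e-01,  7.28878643e-05],
       [ 9.20362588e-01, -3.91066092e-01,  1.34142796e-04],
       [ 1.51963984e-04,  1.46245654e-05, -9.99999988e-01]]), 'ft_force': array([-0.2433007 , -0.07800944, -1.22195395]), 'torque': array([-0.00344539,  0.07146509, -0.00208834]), 'width': 85.6121823060386}
```

View pics/scene0.png

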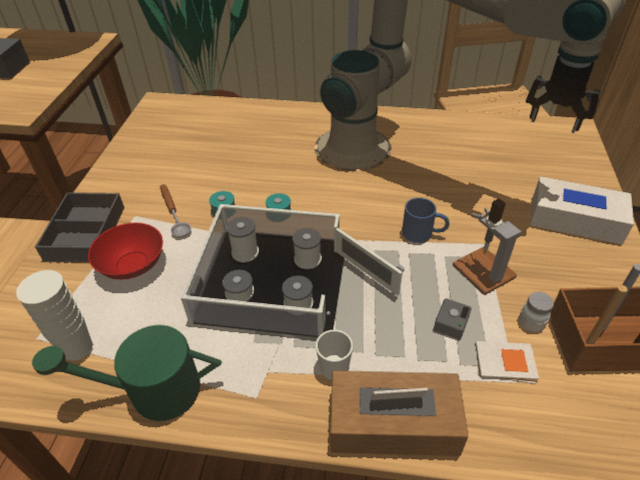

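View pics/top0.png

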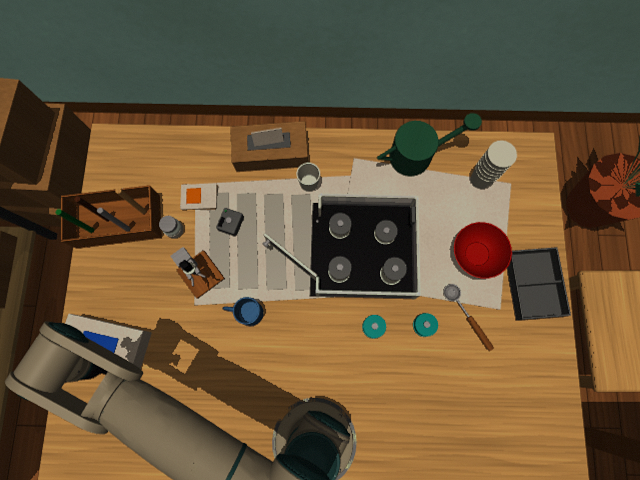

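Run:
```python
from h import *
a=np.load('last_scene.npz')['p'][170:390,140:540]; cv2.imwrite('pics/sc.png',cv2.resize(a,(800,440),interpolation=cv2.INTER_CUBIC)[:,:,::-1])
a=np.load('last_top.npz')['p'][150:350,150:450]; cv2.imwrite('pics/tc.png',cv2.resize(a,(800,533),interpolation=cv2.INTER_CUBIC)[:,:,::-1])
```

```text
(no output)
```

View pics/sc.png

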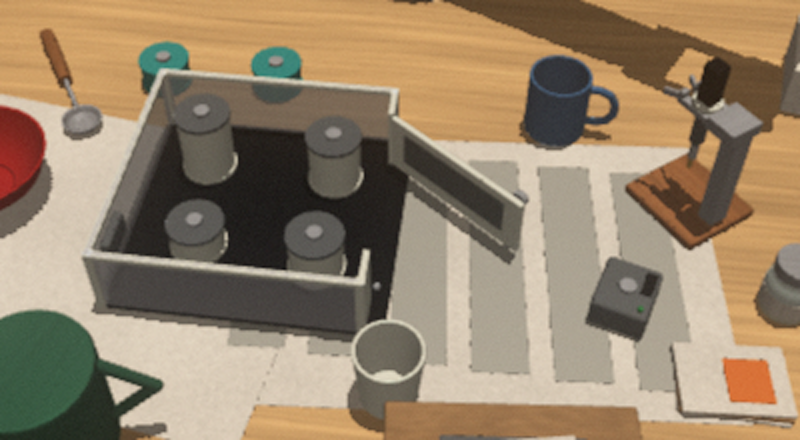

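View pics/tc.png

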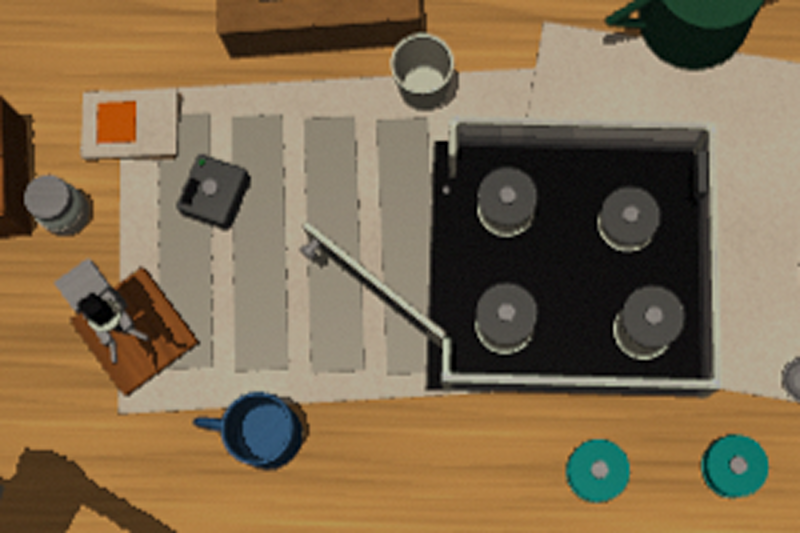

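Run:
```python
from h import *
for n in("scene","top"):
    z=np.load(f'last_{n}.npz'); P=cloud(n,z['d']); ok=z['d']>0
    m=ok&(P[...,2]>25)&(P[...,2]<200)&(P[...,0]>300)
    v,u=np.nonzero(m)
    def rep(name,c,r,z0,z1):
        c=np.array(c); d=np.hypot(P[...,0]-c[0],P[...,1]-c[1]); s=ok&(d<r)&(P[...,2]>z0)&(P[...,2]<z1)
        q=P[s]; 
        if len(q): print(n,name,len(q),'med',q.mean(0).round(1),'bb',q.min(0).round(),q.max(0).round())
    pots={} 
    # top image stud pixels
    if n=='top':
        K=cam(n)
        for nm,(cu,cv_) in dict(p1=(508,195),p2=(630,214),p3=(506,312),p4=(654,316),rec=(209,187),wand=(100,308),t1=(600,469),t2=(739,465)).items():
            uu,vv=150+cu*300/800,150+cv_*200/533
            iu,iv=int(round(uu)),int(round(vv))
            dd=z['d'][iv-1:iv+2,iu-1:iu+2]; 
            print(nm,round(uu,1),round(vv,1),px2w(n,uu,vv,np.median(dd)).round(1))
# door & wand cloud
z=np.load('last_top.npz');P=cloud('top',z['d'])
s=(z['d']>0)&(P[...,2]>165)&(P[...,2]<230)&(P[...,0]>300)
print('top wandtop',P[s].mean(0),P[s].min(0),P[s].max(0),s.sum())
z=np.load('last_scene.npz');P=cloud('scene',z['d'])
s=(z['d']>0)&(P[...,2]>165)&(P[...,2]<230)&(P[...,0]>300)&(P[...,0]<500)&(abs(P[...,1]-250)<150)
print('scene wandtop',P[s].mean(0),P[s].min(0),P[s].max(0),s.sum())
a=np.load('last_top.npz')['p'][235:305,160:240]; cv2.imwrite('pics/hang.png',cv2.resize(a,(640,560),interpolation=cv2.INTER_CUBIC)[:,:,::-1])
a=np.load('last_scene.npz')['p'][190:300,440:530]; cv2.imwrite('pics/hang2.png',cv2.resize(a,(490,600),interpolation=cv2.INTER_CUBIC)[:,:,::-1])
```

```text
p1 340.5 223.2 [609.9 -63.2  65.1]
p2 386.2 230.3 [ 595.3 -199.3   49.5]
p3 339.8 267.1 [475.4 -62.4  83.7]
p4 395.2 268.6 [ 471.1 -217.   101.3]
rec 228.4 220.2 [619.2 272.1  40.1]
wand 187.5 265.6 [449.  335.5 199.3]
t1 375.0 326.0 [ 315.6 -165.5   45. ]
t2 427.1 324.5 [ 323.  -313.2   44.2]
top wandtop [ 707.62216619 -163.60237036  193.84934007] [ 438.10956001 -539.99453572  165.00985442] [896.98151013 703.16766819 211.22519241] 1145
scene wandtop [454.03441169 343.88299121 190.96075094] [435.22336116 331.45565022 165.37675353] [464.36479036 358.52517281 211.37159183] 257
```

View pics/hang.png

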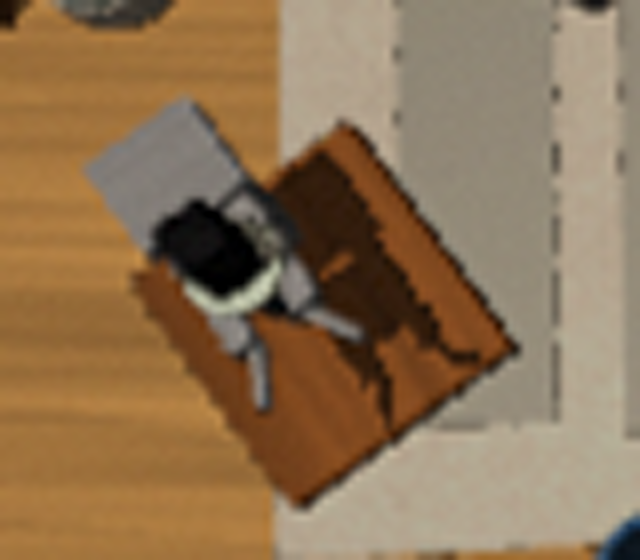

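View pics/hang2.png

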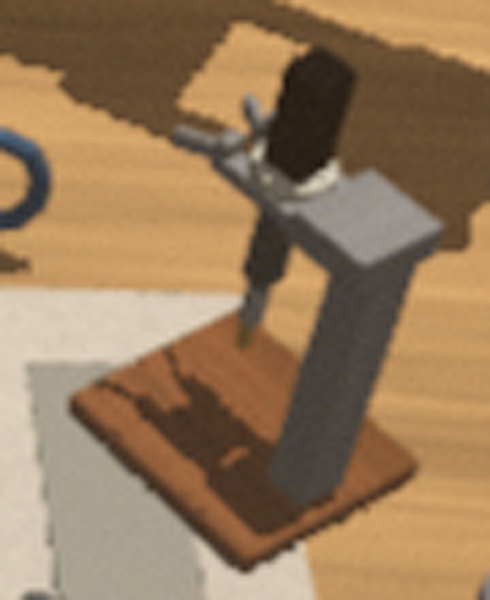

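Run:
```python
from h import *
z=np.load('last_top.npz');P=cloud('top',z['d'])
c=[(345,122),(517,348),(303,505),(138,280)]
fz=P[(z['d']>0)&(np.hypot(P[...,0]-400,P[...,1]-305)<15)][:,2]; print('foot z',np.median(fz))
q=np.array([px2z('top',160+(a-3.5)/8,235+(b-3.5)/8,np.median(fz)) for a,b in c])[:,:2]; print(q.round(1))
for i in range(4):
    e=q[(i+1)%4]-q[i]; print(np.hypot(*e).round(1),np.degrees(np.arctan2(e[1],e[0])).round(1))
for n in('top','scene'):
    z=np.load(f'last_{n}.npz');P=cloud(n,z['d'])
    near=(z['d']>0)&(np.hypot(P[...,0]-450,P[...,1]-340)<60)
    for lo,hi in((203,212),(195,203),(160,200),(145,160),(100,140)):
        s=near&(P[...,2]>lo)&(P[...,2]<hi); print(n,lo,s.sum(),P[s].mean(0).round(1),P[s].min(0).round(),P[s].max(0).round())
    # dark pixels (grip)
    s=near&(z['p'].max(-1)<50)&(P[...,2]>150); v,u=np.nonzero(s); print('dark px',u.mean(),v.mean(),P[s].mean(0).round(1))
# post top & lines
p=dict(postA=(183,98),postB=(88,170),tipA=(265,408),tipB=(355,335),colc=(232,300))
for k,(a,b) in p.items(): print(k,px2z('top',160+(a-3.5)/8,235+(b-3.5)/8,158 if 'post' in k else 150).round(1))
# grid scene: prong ends
for k,(a,b) in dict(tA=(180,132),tB=(250,103)).items(): print(k,px2z('scene',440+a*90/490,190+b*110/600,150).round(1))
# depth studs scene
for k,X in dict(a=(595,-199,50),b=(610,-63,66),c=(475,-62,82),d=(471,-217,98),rec=(619,272,40)).items(): print(k,w2px('scene',X).round(1),w2px('top',X).round(1))
```

```text
foot z 0.5536510877220844
[[535.3 352. ]
 [450.3 280.5]
 [389.9 355.5]
 [472.9 424.7]]
111.1 -140.0
96.3 128.8
108.1 39.8
95.8 -49.4
top 203 51 [449.6 344.6 207. ] [439. 333. 203.] [462. 357. 211.]
top 195 18 [449.9 341.1 200.3] [440. 332. 197.] [463. 354. 203.]
top 160 108 [463.1 352.5 169.9] [423. 318. 160.] [501. 388. 199.]
top 145 278 [460.7 351.5 155. ] [403. 303. 146.] [505. 392. 160.]
top 100 4 [445.2 342.7 109. ] [443. 341. 101.] [447. 344. 119.]
dark px 185.873786407767 265.7281553398058 [449.5 341.3 193.5]
scene 203 80 [451.1 345.1 207. ] [435. 331. 203.] [464. 358. 211.]
scene 195 34 [454.7 341.9 198.6] [446. 332. 195.] [462. 357. 203.]
scene 160 315 [464.4 351.9 172.6] [434. 318. 160.] [505. 391. 200.]
scene 145 435 [463.8 348.8 154.5] [401. 302. 145.] [504. 394. 160.]
scene 100 182 [477.6 358.9 117.5] [446. 336. 100.] [501. 387. 138.]
dark px 496.1034482758621 210.875 [455.3 342.8 187.4]
postA [507.8 366.  158. ]
postB [482.3 395.6 158. ]
tipA [404.2 331.2 150. ]
tipB [429.5 303.2 150. ]
colc [440.5 345.5 150. ]
tA [428.9 303.8 150. ]
tB [407.7 333.  150. ]
a [236.8 279.4] [386.2 230.4]
b [296.  285.9] [340.4 223.1]
c [306.3 236.5] [339.6 267.3]
d [240.1 224.6] [395.1 268.8]
rec [453.4 312.5] [228.4 220.2]
```

Candidates. Wand: only the black grip in the fork, top px (186,266). Pots: grey-lidded ones inside the tray at top px (386,230) stud z≈50 → a, (340,223) z≈65 → b, (340,267) z≈83 → c, (395,269) z≈101 → d; the turquoise look-alikes at (375,326) and (427,324) are outside and stay untouched. The crops confirm the wand's position at (450.5, 345), with the hanger's x axis at ~40.5°.

```bash
python3 -m handwheel '[{"dx":-5.2,"dy":46.6},{"dx":-5.2,"dy":46.6},{"dx":-5.2,"dy":46.6},{"dx":-5.2,"dy":46.6},{"dx":-5.2,"dy":46.6},{"dx":-5.2,"dy":46.6},{"rz":10.6},{"rz":10.6},{"rz":10.6},{"rz":10.6},{"rz":10.6},{"rz":10.6}]' 100 60
cat > go.py <<'E'
import sys; from h import *
# usage go.py x y z heading(deg)
s=manip.get_state(); R=np.array(s['ee_rot']); p=np.array(s['tool_pos'])
x,y,z=map(float,sys.argv[1:4]); h=np.degrees(np.arctan2(R[1,0],R[0,0])); H=float(sys.argv[4]) if len(sys.argv)>4 else h
d=R.T@(np.array([x,y,z])-p)
print('t',round(s['time'],2),'tcp',p.round(1),'head',h.round(2),'tilt',R[:,2].round(4),'F',np.round(s['ft_force'],2),'w',round(s['width'],1))
print('tool delta',d.round(1),'rz',round((h-H+180)%360-180,1),'rz after delta')
from scipy.spatial.transform import Rotation as Ro
th=np.radians(H); Rt=np.array([[np.cos(th),np.sin(th),0],[np.sin(th),-np.cos(th),0],[0,0,-1]])
print('rotvec tool',np.degrees(Ro.from_matrix(R.T@Rt).as_rotvec()).round(2))
E
python3 go.py 450.5 345 231 -49.5
```

```text
t 1.3 tcp [205.3 483.2 231.3] head 66.98 tilt [ 1.e-04  1.e-04 -1.e+00] F [-0.24 -0.08 -1.22] w 85.6
tool delta [-31.3 279.7   0.3] rz 116.5 rz after delta
rotvec tool [-1.0000e-02 -1.0000e-02  1.1648e+02]invalid input
```

```bash
python3 -m handwheel '[{"dx":-5.2,"dy":46.6,"dz":0,"rx":0,"ry":0,"rz":0},{"dx":-5.2,"dy":46.6,"dz":0,"rx":0,"ry":0,"rz":0},{"dx":-5.2,"dy":46.6,"dz":0,"rx":0,"ry":0,"rz":0},{"dx":-5.2,"dy":46.6,"dz":0,"rx":0,"ry":0,"rz":0},{"dx":-5.2,"dy":46.6,"dz":0,"rx":0,"ry":0,"rz":0},{"dx":-5.2,"dy":46.6,"dz":0,"rx":0,"ry":0,"rz":0},{"dx":0,"dy":0,"dz":0,"rx":0,"ry":0,"rz":10.6},{"dx":0,"dy":0,"dz":0,"rx":0,"ry":0,"rz":10.6},{"dx":0,"dy":0,"dz":0,"rx":0,"ry":0,"rz":10.6},{"dx":0,"dy":0,"dz":0,"rx":0,"ry":0,"rz":10.6},{"dx":0,"dy":0,"dz":0,"rx":0,"ry":0,"rz":10.6}]' 100 60;echo
python3 go.py 450.5 345 231 -49.5
```

```text
time: 2.68
tool_pos: [450.4, 345.1, 231.2]
ee_rot: [[0.972, 0.236, -0.0], [0.236, -0.972, 0.0], [-0.0, -0.0, -1.0]]
ft_force: [-0.3, 0.3, 0.2]
width: 85.6

t 2.67 tcp [450.4 345.1 231.2] head 13.63 tilt [-1.e-04  0.e+00 -1.e+00] F [-0.31  0.33  0.19] w 85.6
tool delta [0.  0.2 0.2] rz 63.1 rz after delta
rotvec tool [ 0.    0.   63.13]
```

```bash
python3 -m handwheel '[{"dx":0,"dy":0,"dz":0,"rx":0,"ry":0,"rz":10.5},{"dx":0,"dy":0,"dz":0,"rx":0,"ry":0,"rz":10.5},{"dx":0,"dy":0,"dz":0,"rx":0,"ry":0,"rz":10.5},{"dx":0,"dy":0,"dz":0,"rx":0,"ry":0,"rz":10.5},{"dx":0,"dy":0,"dz":0,"rx":0,"ry":0,"rz":10.5},{"dx":0,"dy":0,"dz":0,"rx":0,"ry":0,"rz":10.5},{"dx":0,"dy":0,"dz":17,"rx":0,"ry":0,"rz":0},{"dx":0,"dy":0,"dz":17,"rx":0,"ry":0,"rz":0},{"dx":0,"dy":0,"dz":17,"rx":0,"ry":0,"rz":0},{"dx":0,"dy":0,"dz":16,"rx":0,"ry":0,"rz":0},{"dx":0,"dy":0,"dz":0,"rx":0,"ry":0,"rz":0}]' 100 60;echo
python3 - <<'E'
from h import *
for n,(a,b,c,d) in dict(scene=(170,300,420,560),top=(220,310,140,250)).items():
    p,_=snap(n,n+'1.png'); cv2.imwrite(f'pics/{n}1c.png',cv2.resize(p[a:b,c:d],None,fx=5,fy=5,interpolation=cv2.INTER_CUBIC)[:,:,::-1])
E
python3 go.py 450.5 345 164 -49.5
```

```text
time: 4.05
tool_pos: [449.7, 344.7, 162.3]
ee_rot: [[0.656, -0.755, -0.003], [-0.755, -0.656, -0.002], [-0.0, 0.003, -1.0]]
ft_force: [-0.2, -0.2, 0.4]
width: 85.1

t 4.15 tcp [450.6 345.2 164.6] head -49.0 tilt [ 3.e-04  3.e-04 -1.e+00] F [-0.38 -0.43  0.6 ] w 85.3
tool delta [0.1 0.2 0.6] rz 0.5 rz after delta
rotvec tool [-0.02 -0.    0.5 ]
```

View pics/scene1c.png

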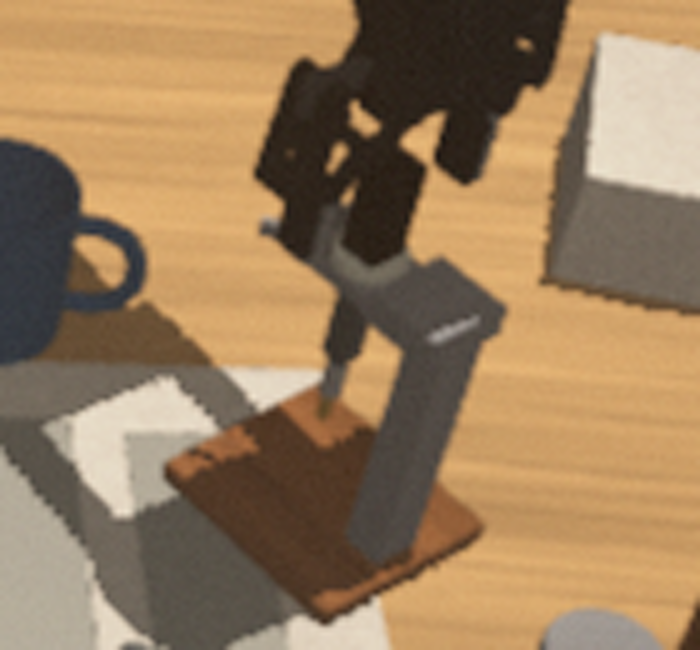

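View pics/top1c.png

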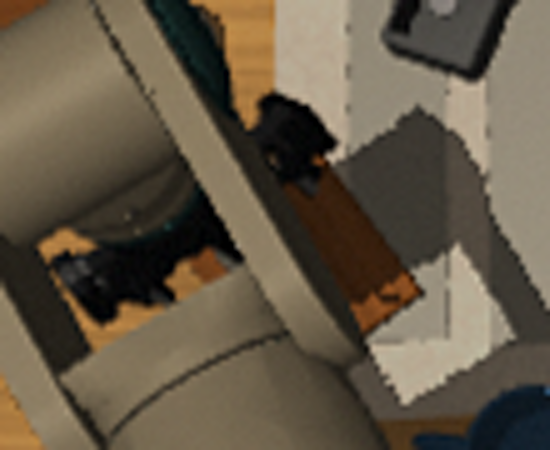

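The fingers straddle the grip at scene crop (370,210), so I'll close now.

```bash
python3 -m handwheel '[{"dx":0,"dy":0,"dz":0,"rx":0,"ry":0,"rz":0.5},{"dx":0,"dy":0,"dz":0,"rx":0,"ry":0,"rz":0},{"dx":0,"dy":0,"dz":0,"rx":0,"ry":0,"rz":0},{"dx":0,"dy":0,"dz":0,"rx":0,"ry":0,"rz":0},{"dx":0,"dy":0,"dz":0,"rx":0,"ry":0,"rz":0},{"dx":0,"dy":0,"dz":0,"rx":0,"ry":0,"rz":0},{"dx":0,"dy":0,"dz":0,"rx":0,"ry":0,"rz":0},{"dx":0,"dy":0,"dz":0,"rx":0,"ry":0,"rz":0}]' 0 80;echo
python3 go.py 450.5 345 182 -49.5
```

```text
time: 5.15
tool_pos: [450.6, 345.2, 164.7]
ee_rot: [[0.649, -0.761, 0.001], [-0.761, -0.649, 0.0], [0.0, -0.001, -1.0]]
ft_force: [0.2, 0.1, 3.2]
width: 19.2

t 5.15 tcp [450.6 345.2 164.7] head -49.52 tilt [ 6.e-04  4.e-04 -1.e+00] F [0.2  0.12 3.22] w 19.2
tool delta [  0.1   0.2 -17.3] rz -0.0 rz after delta
rotvec tool [-0.04 -0.01 -0.02]
```

```bash
python3 -m handwheel '[{"dx":0,"dy":0,"dz":-4,"rx":0,"ry":0,"rz":0},{"dx":0,"dy":0,"dz":-5,"rx":0,"ry":0,"rz":0},{"dx":0,"dy":0,"dz":-5,"rx":0,"ry":0,"rz":0},{"dx":0,"dy":0,"dz":-3,"rx":0,"ry":0,"rz":0},{"dx":0,"dy":5,"dz":0,"rx":0,"ry":0,"rz":0},{"dx":0,"dy":12,"dz":0,"rx":0,"ry":0,"rz":0},{"dx":0,"dy":15,"dz":0,"rx":0,"ry":0,"rz":0},{"dx":0,"dy":15,"dz":0,"rx":0,"ry":0,"rz":0},{"dx":0,"dy":15,"dz":0,"rx":0,"ry":0,"rz":0},{"dx":0,"dy":15,"dz":0,"rx":0,"ry":0,"rz":0},{"dx":0,"dy":8,"dz":0,"rx":0,"ry":0,"rz":0},{"dx":0,"dy":0,"dz":0,"rx":0,"ry":0,"rz":0}]';echo
python3 - <<'E'
from h import *
for n,(a,b,c,d) in dict(scene=(150,300,420,560),top=(200,310,140,270)).items():
    p,_=snap(n,n+'2.png'); cv2.imwrite(f'pics/{n}2c.png',cv2.resize(p[a:b,c:d],None,fx=4,fy=4,interpolation=cv2.INTER_CUBIC)[:,:,::-1])
E
python3 go.py 619 272 182 -49.5
```

```text
time: 6.65
tool_pos: [385.5, 289.7, 181.5]
ee_rot: [[0.649, -0.761, 0.0], [-0.761, -0.649, 0.0], [0.0, -0.001, -1.0]]
ft_force: [0.3, -0.4, -0.5]
width: 18.5

t 6.75 tcp [385.9 290.1 181.4] head -49.52 tilt [ 3.e-04  3.e-04 -1.e+00] F [-0.52 -0.31 -1.22] w 19.0
tool delta [ 165.  -165.6   -0.5] rz -0.0 rz after delta
rotvec tool [-0.03  0.   -0.02]
```

View pics/scene2c.png

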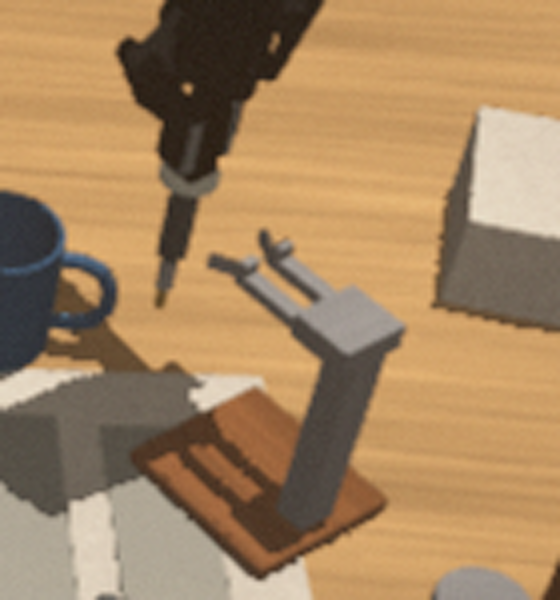

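Run:
```python
from h import *
print(px2z('scene',420+158.5/4,150+302/4,67.5).round(1), w2px('scene',(385.9,290.1,67)).round(1))
z=np.load('last_scene.npz');P=cloud('scene',z['d'])
s=(z['d']>0)&(np.hypot(P[...,0]-385.9,P[...,1]-290.1)<15)&(P[...,2]>60)&(P[...,2]<160)
q=P[s]
for lo in range(60,160,10):
    k=q[(q[:,2]>lo)&(q[:,2]<lo+10)]; 
    if len(k): print(lo,len(k),k.mean(0).round(1))
print(px2z('top',249,311,85))
```

```text
[379.2 290.5  67.5] [459.6 227.6]
70 8 [386.2 289.3  75.9]
80 9 [385.9 289.2  86.4]
90 12 [387.3 289.7  95.1]
100 14 [386.9 289.4 103.9]
110 23 [387.4 289.4 115.2]
120 26 [387.2 289.5 124.8]
130 25 [387.  289.1 134.7]
140 27 [387.5 288.9 145.1]
150 24 [387.8 289.3 154.8]
[346.16836979 187.08716954  85.        ]
```

```bash
python3 -m handwheel '[{"dx":0,"dy":0,"dz":-30,"rx":0,"ry":0,"rz":0},{"dx":0,"dy":0,"dz":-30,"rx":0,"ry":0,"rz":0},{"dx":27,"dy":-27,"dz":0,"rx":0,"ry":0,"rz":0},{"dx":27.6,"dy":-27.6,"dz":0,"rx":0,"ry":0,"rz":0},{"dx":27.6,"dy":-27.6,"dz":0,"rx":0,"ry":0,"rz":0},{"dx":27.6,"dy":-27.6,"dz":0,"rx":0,"ry":0,"rz":0},{"dx":27.6,"dy":-27.6,"dz":0,"rx":0,"ry":0,"rz":0},{"dx":27.6,"dy":-28.2,"dz":0,"rx":0,"ry":0,"rz":0},{"dx":0,"dy":0,"dz":40,"rx":0,"ry":0,"rz":0},{"dx":0,"dy":0,"dz":22,"rx":0,"ry":0,"rz":0},{"dx":0,"dy":0,"dz":0,"rx":0,"ry":0,"rz":0}]';echo
python3 - <<'E'
from h import *
for n,(a,b,c,d) in dict(scene=(230,350,400,520),top=(180,260,180,280)).items():
    p,_=snap(n,n+'3.png'); cv2.imwrite(f'pics/{n}3c.png',cv2.resize(p[a:b,c:d],None,fx=5,fy=5,interpolation=cv2.INTER_CUBIC)[:,:,::-1])
E
python3 go.py 619.2 272.1 155 -49.5
```

```text
time: 8.12
tool_pos: [618.1, 271.7, 176.0]
ee_rot: [[0.649, -0.761, -0.005], [-0.761, -0.649, -0.002], [-0.002, 0.005, -1.0]]
ft_force: [0.1, -0.8, -1.1]
width: 18.9

t 8.22 tcp [619.2 272.2 180.3] head -49.51 tilt [ 1.1e-03  5.0e-04 -1.0e+00] F [ 0.35 -0.13 -0.19] w 19.4
tool delta [ 0.1  0.1 25.3] rz -0.0 rz after delta
rotvec tool [-0.06 -0.02 -0.01]
```

View pics/scene3c.png

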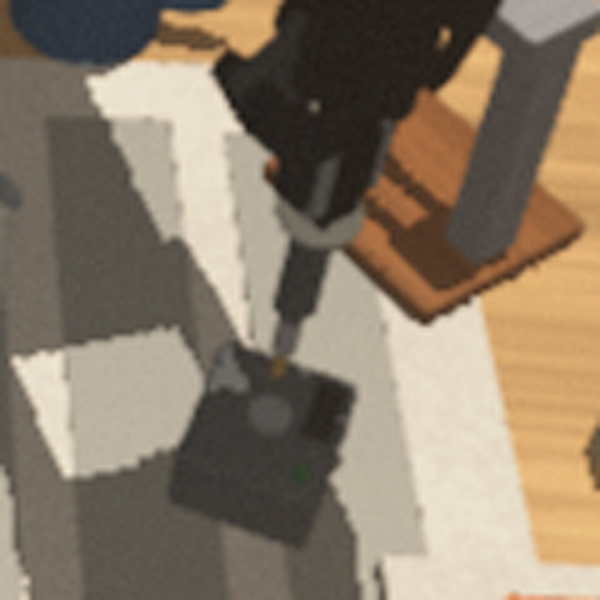

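View pics/top3c.png

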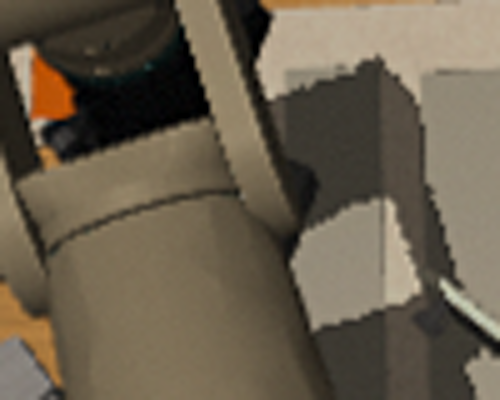

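```bash
python3 -m handwheel '[{"dx":0,"dy":0,"dz":12,"rx":0,"ry":0,"rz":0},{"dx":0,"dy":0,"dz":10,"rx":0,"ry":0,"rz":0},{"dx":0,"dy":0,"dz":3,"rx":0,"ry":0,"rz":0},{"dx":0,"dy":0,"dz":2,"rx":0,"ry":0,"rz":0},{"dx":0,"dy":0,"dz":1,"rx":0,"ry":0,"rz":0},{"dx":0,"dy":0,"dz":0,"rx":0,"ry":0,"rz":0},{"dx":0,"dy":0,"dz":0,"rx":0,"ry":0,"rz":0}]';echo
python3 - <<'E'
from h import *
for n,(a,b,c,d) in dict(scene=(230,350,400,520)).items():
    p,_=snap(n,n+'4.png'); cv2.imwrite(f'pics/{n}4c.png',cv2.resize(p[a:b,c:d],None,fx=5,fy=5,interpolation=cv2.INTER_CUBIC)[:,:,::-1])
F=[]
print(manip.get_state()['ft_force'])
E
python3 go.py 619.2 272.1 152 -49.5
```

```text
time: 9.1
tool_pos: [618.9, 272.0, 151.7]
ee_rot: [[0.649, -0.761, 0.0], [-0.761, -0.649, 0.0], [0.0, -0.0, -1.0]]
ft_force: [-1.8, 0.3, 1.4]
width: 19.0

[-2.10779463 -0.30614366  0.44160142]
t 9.15 tcp [618.9 272.  151.6] head -49.52 tilt [ 4.e-04  2.e-04 -1.e+00] F [-2.11 -0.31  0.44] w 19.4
tool delta [ 0.1 -0.3 -0.4] rz -0.0 rz after delta
rotvec tool [-0.03 -0.   -0.02]
```

View pics/scene4c.png

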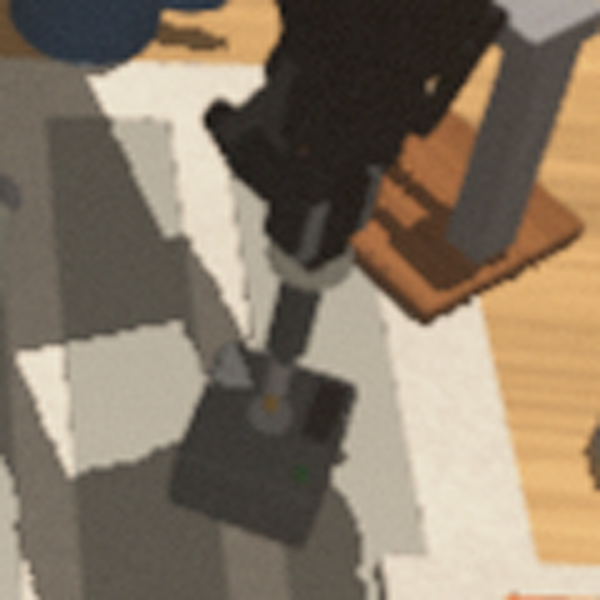

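```bash
cat > f.py <<'E'
from h import *
F=[]
for i in range(6):
    manip.read_camera('scene'); F.append(manip.get_state()['ft_force'])
F=np.array(F); print('F mean',F.mean(0).round(2),'sd',F.std(0).round(2),manip.get_state()['time'],manip.get_state()['tool_pos'].round(1))
E
python3 f.py
python3 - <<'E'
from h import *
for z in (40,46): print(((w2px('scene',(619.2,272.1,z))-[400,230])*5).round(1))
E
```

```text
F mean [-1.62 -0.1   0.93] sd [0.21 0.57 0.8 ] 9.45 [618.9 272.  151.4]
[267.4 413.1]
[269.7 404.4]
```

```bash
python3 -m handwheel '[{"dx":0,"dy":0,"dz":0.7,"rx":0,"ry":0,"rz":0},{"dx":0,"dy":0,"dz":0,"rx":0,"ry":0,"rz":0},{"dx":0,"dy":0,"dz":0,"rx":0,"ry":0,"rz":0},{"dx":0,"dy":0,"dz":0,"rx":0,"ry":0,"rz":0}]';echo; python3 f.py
python3 - <<'E'
from h import *
p,_=snap('scene','scene5.png'); cv2.imwrite('pics/scene5c.png',cv2.resize(p[270:340,420:500],None,fx=8,fy=8,interpolation=cv2.INTER_CUBIC)[:,:,::-1])
E
```

```text
time: 9.95
tool_pos: [618.9, 272.0, 150.7]
ee_rot: [[0.649, -0.761, 0.0], [-0.761, -0.649, 0.0], [0.0, -0.0, -1.0]]
ft_force: [-1.1, -0.0, 2.0]
width: 19.1

F mean [-1.19 -0.23  1.47] sd [0.65 0.5  0.54] 10.25 [618.9 272.  150.6]
```

View pics/scene5c.png

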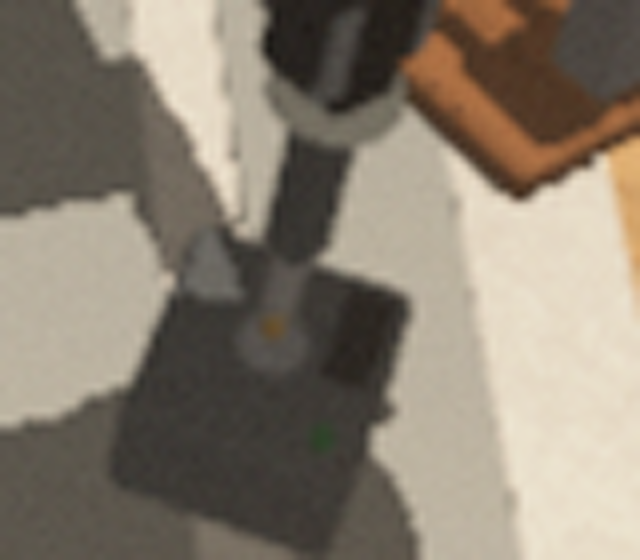

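```bash
python3 -m handwheel '[{"dx":0,"dy":0,"dz":-20,"rx":0,"ry":0,"rz":0},{"dx":0,"dy":0,"dz":-40,"rx":0,"ry":0,"rz":0},{"dx":0,"dy":0,"dz":-22,"rx":0,"ry":0,"rz":0}]';echo
cat > pots.py <<'E'
import sys; from h import *
tag=sys.argv[1]
p,d=snap('scene',f'sp{tag}.png'); snap('top',f'tp{tag}.png')
cv2.imwrite(f'pics/sp{tag}c.png',cv2.resize(p[180:345,170:420],None,fx=3.2,fy=3.2,interpolation=cv2.INTER_CUBIC)[:,:,::-1])
nom=eval(sys.argv[2]) if len(sys.argv)>2 else dict(a=(595.3,-199.3),b=(609.9,-63.2),c=(475.4,-62.4),d=(471.1,-217.0))
Z=dict(a=46,b=62,c=78,d=94)
for n in('scene','top'):
    z=np.load(f'last_{n}.npz');P=cloud(n,z['d'])
    for k,(x,y) in nom.items():
        c=np.array([x,y]);
        for it in range(4):
            s=(z['d']>0)&(np.hypot(P[...,0]-c[0],P[...,1]-c[1])<(50 if it<2 else 38))&(abs(P[...,2]-Z[k]-1)<6)
            if s.sum()<5: break
            q=P[s][:,:2]; c=q.mean(0)
        print(n,k,s.sum(),c.round(1),(P[s].max(0)-P[s].min(0)).round() if s.sum() else '')
E
python3 pots.py 1
```

```text
time: 10.68
tool_pos: [619.4, 272.1, 236.7]
ee_rot: [[0.649, -0.761, 0.004], [-0.761, -0.649, 0.002], [0.002, -0.004, -1.0]]
ft_force: [0.1, 0.4, -1.2]
width: 19.4

scene a 550 [ 597.  -197.4] [67. 66. 12.]
scene b 596 [611.4 -60.3] [69. 64. 12.]
scene c 475 [477.5 -61. ] [67. 66. 12.]
scene d 465 [ 474.9 -214.6] [68. 64. 12.]
top a 352 [ 595.  -197.9] [64. 63. 12.]
top b 364 [609.9 -60.7] [66. 62. 12.]
top c 384 [475.6 -61.4] [61. 63. 12.]
top d 400 [ 472.1 -215.3] [64. 66. 12.]
```

View pics/sp1c.png

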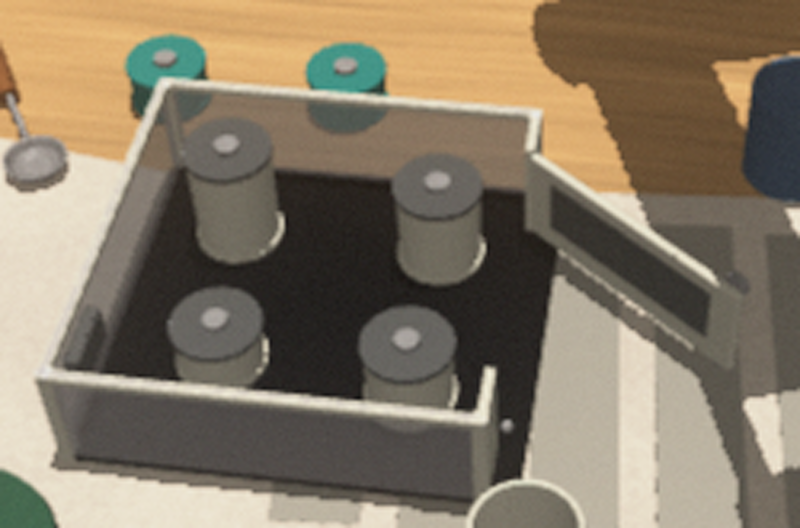

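View pics/tp1.png

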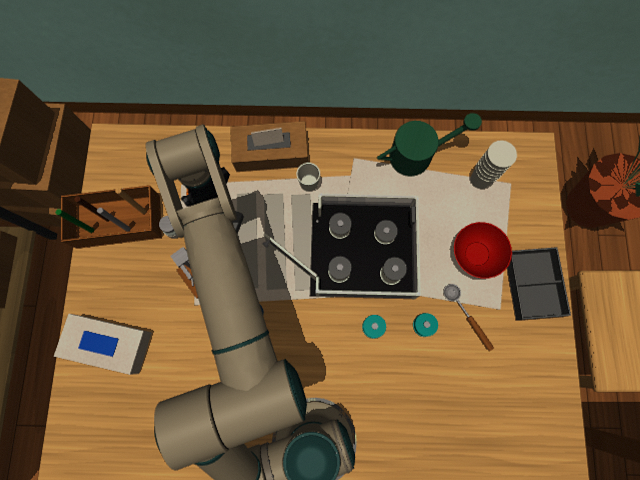

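```bash
python3 go.py 596 -197.8 233 -49.5; python3 -m handwheel '[{"dx":20,"dy":19,"dz":0,"rx":0,"ry":0,"rz":0},{"dx":34,"dy":32,"dz":0,"rx":0,"ry":0,"rz":0},{"dx":34,"dy":32,"dz":0,"rx":0,"ry":0,"rz":0},{"dx":34,"dy":32,"dz":0,"rx":0,"ry":0,"rz":0},{"dx":34,"dy":32,"dz":0,"rx":0,"ry":0,"rz":0},{"dx":34,"dy":32,"dz":0,"rx":0,"ry":0,"rz":0},{"dx":34,"dy":32,"dz":0,"rx":0,"ry":0,"rz":0},{"dx":34,"dy":32,"dz":0,"rx":0,"ry":0,"rz":0},{"dx":34,"dy":32,"dz":0,"rx":0,"ry":0,"rz":0},{"dx":34,"dy":32,"dz":0,"rx":0,"ry":0,"rz":0},{"dx":16.6,"dy":15.5,"dz":0,"rx":0,"ry":0,"rz":0},{"dx":0,"dy":0,"dz":0,"rx":0,"ry":0,"rz":0}]';echo;  python3 pots.py 2;python3 go.py 596 -197.8 160 -49.5
```

```text
t 10.78 tcp [620.  272.3 237.6] head -49.53 tilt [ 0.0072  0.0027 -1.    ] F [ 1.15 -0.39 -1.  ] w 18.8
tool delta [342.1 323.4   3.2] rz -0.0 rz after delta
rotvec tool [-0.41 -0.15 -0.03]
time: 12.28
tool_pos: [595.6, -199.0, 231.7]
ee_rot: [[0.648, -0.762, -0.001], [-0.762, -0.648, 0.001], [-0.001, 0.0, -1.0]]
ft_force: [0.4, 0.1, -1.1]
width: 19.0

scene a 552 [ 597.  -197.5] [67. 64. 12.]
scene b 597 [611.5 -60.2] [68. 66. 12.]
scene c 474 [477.5 -60.9] [68. 65. 12.]
scene d 385 [ 474.7 -209.2] [67. 54. 12.]
top a 0 [ 595.3 -199.3] 
top b 353 [610.  -60.7] [66. 62. 12.]
top c 277 [478.4 -55.1] [62. 54. 11.]
top d 92 [ 462.4 -259.5] [61. 58. 10.]
t 12.38 tcp [ 596.1 -197.   232.2] head -49.48 tilt [-5.e-04  9.e-04 -1.e+00] F [-0.49  0.19 -1.48] w 19.2
tool delta [ 0.6  0.6 72.2] rz 0.0 rz after delta
rotvec tool [-0.01  0.06  0.02]
```

View pics/sp2c.png

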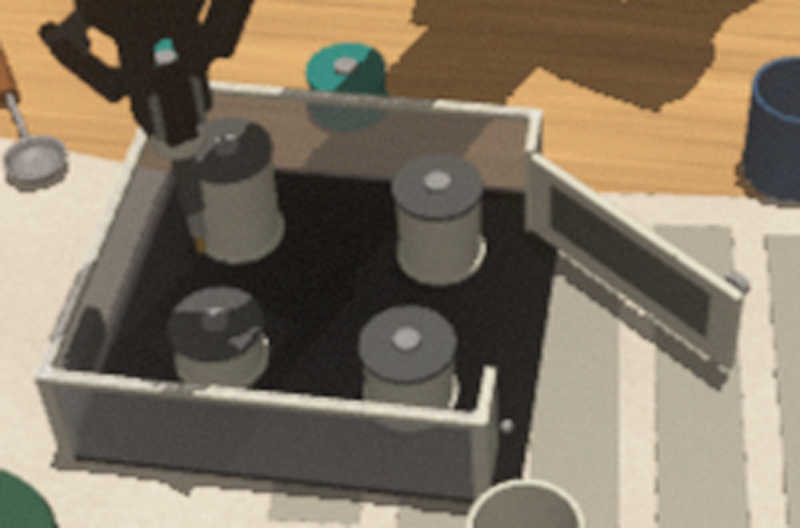

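```bash
python3 - <<'E'
from h import *
print(((w2px('scene',(596,-197,117.5))-[170,180])*3.2).round(1))
E
python3 -m handwheel '[{"dx":0.6,"dy":0.6,"dz":28,"rx":0,"ry":0,"rz":0},{"dx":0,"dy":0,"dz":28,"rx":0,"ry":0,"rz":0},{"dx":0,"dy":0,"dz":6,"rx":0,"ry":0,"rz":0},{"dx":0,"dy":0,"dz":3,"rx":0,"ry":0,"rz":0},{"dx":0,"dy":0,"dz":3,"rx":0,"ry":0,"rz":0},{"dx":0,"dy":0,"dz":2,"rx":0,"ry":0,"rz":0},{"dx":0,"dy":0,"dz":1.2,"rx":0,"ry":0,"rz":0},{"dx":0,"dy":0,"dz":0,"rx":0,"ry":0,"rz":0},{"dx":0,"dy":0,"dz":0,"rx":0,"ry":0,"rz":0},{"dx":0,"dy":0,"dz":0,"rx":0,"ry":0,"rz":0},{"dx":0,"dy":0,"dz":0,"rx":0,"ry":0,"rz":0}]';echo;python3 f.py
cat > tip.py <<'E'
import sys; from h import *
f,x,y,z=sys.argv[1],*map(float,sys.argv[2:5])
p,_=snap('scene',f+'f.png'); u,v=w2px('scene',(x,y,z)); u0,v0=int(u)-40,int(v)-45
cv2.imwrite(f'pics/{f}.png',cv2.resize(p[v0:v0+70,u0:u0+80],None,fx=8,fy=8,interpolation=cv2.INTER_CUBIC)[:,:,::-1]); print('stud expected at crop',((u-u0+.5)*8).round(),((v-v0+.5)*8).round())
E
python3 tip.py a1 596 -197.8 50
```

```text
[203.  252.9]
time: 13.75
tool_pos: [596.1, -198.9, 161.6]
ee_rot: [[0.649, -0.761, 0.001], [-0.761, -0.649, -0.0], [0.001, -0.001, -1.0]]
ft_force: [2.5, 0.5, 1.4]
width: 19.2

F mean [1.46 0.25 0.82] sd [0.75 0.48 0.5 ] 14.05 [ 595.9 -198.9  161.4]
stud expected at crop 326.0 371.0
```

View pics/a1.png

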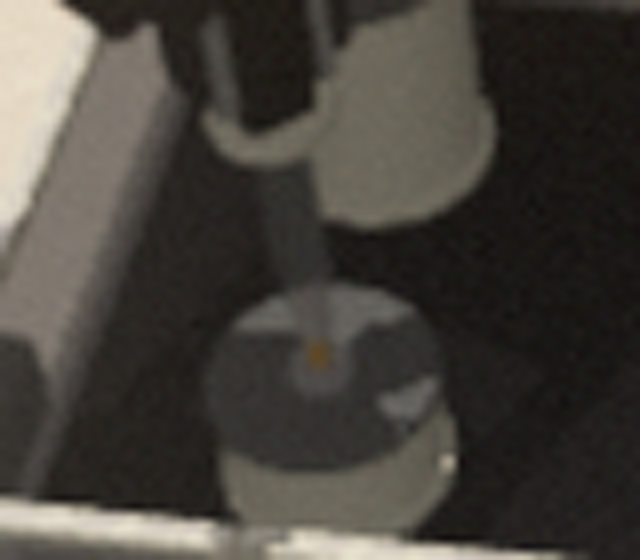

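```bash
python3 -m handwheel '[{"dx":0,"dy":0,"dz":0.5,"rx":0,"ry":0,"rz":0},{"dx":0,"dy":0,"dz":0,"rx":0,"ry":0,"rz":0},{"dx":0,"dy":0,"dz":0,"rx":0,"ry":0,"rz":0},{"dx":0,"dy":0,"dz":0,"rx":0,"ry":0,"rz":0},{"dx":0,"dy":0,"dz":-15,"rx":0,"ry":0,"rz":0},{"dx":0,"dy":0,"dz":-30,"rx":0,"ry":0,"rz":0},{"dx":0,"dy":0,"dz":-27,"rx":0,"ry":0,"rz":0}]';echo;python3 pots.py 3;python3 go.py 610.7 -60.5 233 -49.5
```

```text
time: 14.98
tool_pos: [595.4, -198.7, 234.1]
ee_rot: [[0.649, -0.761, -0.001], [-0.761, -0.649, 0.0], [-0.001, 0.001, -1.0]]
ft_force: [0.4, -0.2, -1.2]
width: 19.0

scene a 545 [ 597.  -197.3] [68. 65. 12.]
scene b 596 [611.4 -60.1] [68. 65. 12.]
scene c 476 [477.5 -60.9] [66. 64. 12.]
scene d 382 [ 474.3 -209.6] [68. 54. 11.]
top a 0 [ 595.3 -199.3] 
top b 359 [609.8 -60.7] [65. 62. 12.]
top c 295 [477.9 -54.8] [62. 54. 12.]
top d 82 [ 462.7 -263.2] [65. 55.  9.]
t 15.07 tcp [ 596.6 -199.2  237.2] head -49.53 tilt [ 0.0052 -0.0022 -1.    ] F [ 0.25  0.59 -0.1 ] w 18.9
tool delta [ -96.4 -100.7    3.9] rz -0.0 rz after delta
rotvec tool [-0.15 -0.29 -0.02]
```

View pics/sp3c.png

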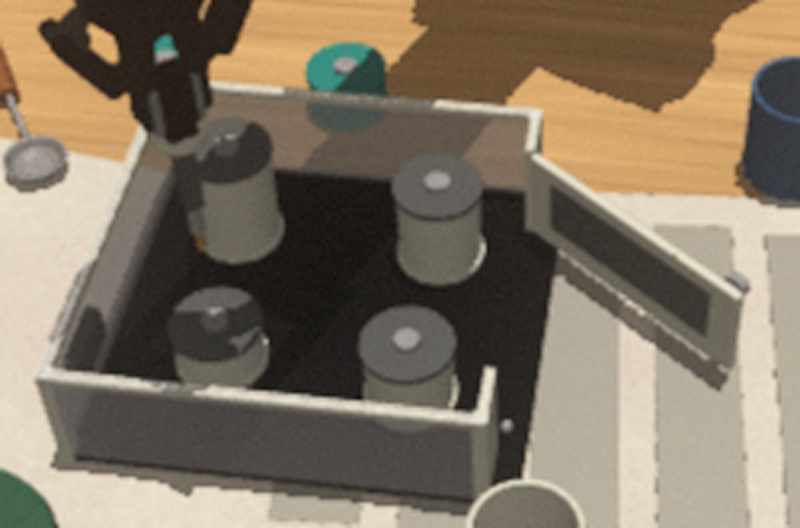

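Pot a has been read and all the pots are unchanged. Pot b is next.

```bash
python3 -m handwheel '[{"dx":-15,"dy":-16,"dz":0,"rx":0,"ry":0,"rz":0},{"dx":-28,"dy":-29,"dz":0,"rx":0,"ry":0,"rz":0},{"dx":-28,"dy":-29,"dz":0,"rx":0,"ry":0,"rz":0},{"dx":-20,"dy":-21,"dz":0,"rx":0,"ry":0,"rz":0},{"dx":-5.4,"dy":-5.7,"dz":0,"rx":0,"ry":0,"rz":0},{"dx":0,"dy":0,"dz":0,"rx":0,"ry":0,"rz":0},{"dx":0,"dy":0,"dz":0,"rx":0,"ry":0,"rz":0}]';echo;python3 pots.py 4;python3 go.py 610.7 -60.5 177 -49.5
```

```text
time: 15.95
tool_pos: [609.7, -61.0, 232.4]
ee_rot: [[0.648, -0.761, -0.001], [-0.761, -0.648, -0.0], [-0.0, 0.001, -1.0]]
ft_force: [-1.6, 0.1, -1.7]
width: 19.0

scene a 554 [ 596.8 -197.5] [67. 65. 11.]
scene b 594 [611.3 -60.3] [67. 65. 12.]
scene c 367 [478.  -54.2] [68. 52. 12.]
scene d 463 [ 475.  -214.4] [67. 66. 12.]
top a 353 [ 594.7 -198.2] [63. 63. 12.]
top b 1 [609.9 -63.2] [0. 0. 0.]
top c 0 [475.4 -62.4] 
top d 400 [ 471.9 -215.1] [64. 65. 12.]
t 16.05 tcp [609.8 -61.1 232.7] head -49.6 tilt [-3.e-04 -0.e+00 -1.e+00] F [ 0.51  0.68 -1.01] w 19.1
tool delta [ 0.1 -1.1 55.7] rz -0.1 rz after delta
rotvec tool [ 0.01  0.01 -0.1 ]
```

View pics/sp4c.png

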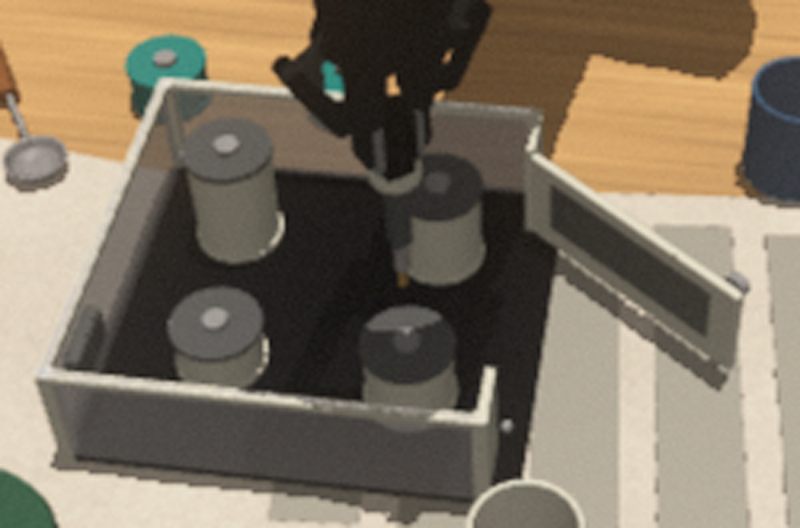

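Descend 55.7 + 0.8 onto pot b.

```bash
python3 -m handwheel '[{"dx":0,"dy":-2.5,"dz":26,"rx":0,"ry":0,"rz":0},{"dx":0,"dy":0,"dz":16,"rx":0,"ry":0,"rz":0},{"dx":0,"dy":0,"dz":6,"rx":0,"ry":0,"rz":0},{"dx":0,"dy":0,"dz":3,"rx":0,"ry":0,"rz":0},{"dx":0,"dy":0,"dz":3,"rx":0,"ry":0,"rz":0},{"dx":0,"dy":0,"dz":2.3,"rx":0,"ry":0,"rz":0},{"dx":0,"dy":0,"dz":0,"rx":0,"ry":0,"rz":0},{"dx":0,"dy":0,"dz":0,"rx":0,"ry":0,"rz":0},{"dx":0,"dy":0,"dz":0,"rx":0,"ry":0,"rz":0},{"dx":0,"dy":0,"dz":0,"rx":0,"ry":0,"rz":0}]';echo;python3 f.py; python3 tip.py b1 610.7 -60.5 66
```

```text
time: 17.3
tool_pos: [612.0, -58.6, 176.9]
ee_rot: [[0.649, -0.761, 0.001], [-0.761, -0.649, -0.0], [0.001, -0.001, -1.0]]
ft_force: [1.6, 0.1, 1.9]
width: 19.4

F mean [ 1.2  -0.51  1.53] sd [0.42 0.25 0.42] 17.6 [611.9 -58.5 176.7]
stud expected at crop 325.0 366.0
```

View pics/b1.png

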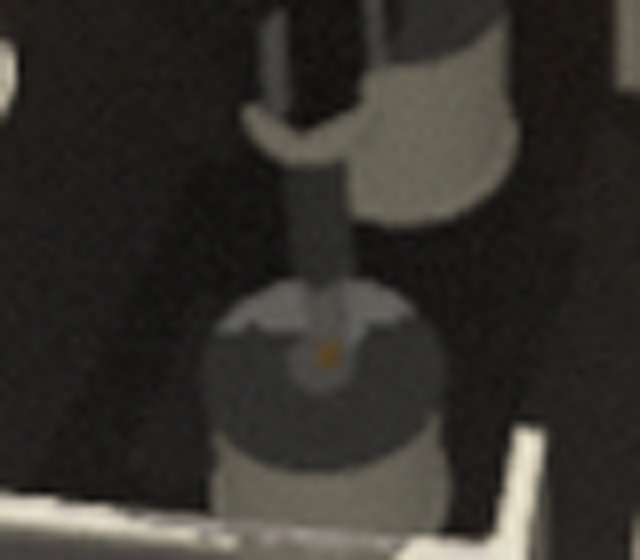

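```bash
python3 -m handwheel '[{"dx":0,"dy":0,"dz":0.3,"rx":0,"ry":0,"rz":0},{"dx":0,"dy":0,"dz":0,"rx":0,"ry":0,"rz":0},{"dx":0,"dy":0,"dz":0,"rx":0,"ry":0,"rz":0},{"dx":0,"dy":0,"dz":0,"rx":0,"ry":0,"rz":0},{"dx":0,"dy":0,"dz":-15,"rx":0,"ry":0,"rz":0},{"dx":0,"dy":0,"dz":-28,"rx":0,"ry":0,"rz":0},{"dx":0,"dy":0,"dz":-20,"rx":0,"ry":0,"rz":0}]';echo;python3 pots.py 5;python3 go.py 476.5 -61 238 -49.5
```

```text
time: 18.52
tool_pos: [611.5, -58.3, 240.9]
ee_rot: [[0.649, -0.761, -0.001], [-0.761, -0.649, 0.0], [-0.001, 0.0, -1.0]]
ft_force: [0.7, 0.6, -0.9]
width: 19.1

scene a 554 [ 596.9 -197.4] [67. 65. 12.]
scene b 595 [611.3 -60.3] [68. 65. 12.]
scene c 354 [478.  -53.6] [67. 50. 11.]
scene d 467 [ 475.  -214.5] [69. 65. 12.]
top a 341 [ 594.6 -198.6] [66. 63. 12.]
top b 0 [609.9 -63.2] 
top c 0 [475.4 -62.4] 
top d 397 [ 472.3 -215.3] [64. 65. 11.]
t 18.62 tcp [612.3 -58.4 242.5] head -49.51 tilt [ 3.9e-03 -3.0e-04 -1.0e+00] F [ 0.17  0.14 -1.25] w 19.3
tool delta [-86.2 105.    4. ] rz -0.0 rz after delta
rotvec tool [-0.16 -0.16 -0.01]
```

```bash
python3 -m handwheel '[{"dx":-14,"dy":17,"dz":0,"rx":0,"ry":0,"rz":0},{"dx":-25,"dy":30,"dz":0,"rx":0,"ry":0,"rz":0},{"dx":-25,"dy":30,"dz":0,"rx":0,"ry":0,"rz":0},{"dx":-16,"dy":20,"dz":0,"rx":0,"ry":0,"rz":0},{"dx":-6.2,"dy":8,"dz":0,"rx":0,"ry":0,"rz":0},{"dx":0,"dy":0,"dz":0,"rx":0,"ry":0,"rz":0},{"dx":0,"dy":0,"dz":0,"rx":0,"ry":0,"rz":0}]';echo;python3 pots.py 6;python3 go.py 476.5 -61 193 -49.5
```

```text
time: 19.5
tool_pos: [476.5, -61.1, 239.0]
ee_rot: [[0.649, -0.761, -0.0], [-0.761, -0.649, 0.0], [-0.0, 0.0, -1.0]]
ft_force: [0.6, -0.7, -1.0]
width: 18.9

scene a 552 [ 596.7 -197.5] [67. 65. 12.]
scene b 597 [611.6 -60.1] [68. 65. 12.]
scene c 483 [477.6 -60.8] [66. 65. 12.]
scene d 472 [ 475.  -214.4] [67. 66. 12.]
top a 263 [ 593.5 -205.5] [64. 48. 12.]
top b 0 [609.9 -63.2] 
top c 291 [468.4 -63. ] [56. 63. 12.]
top d 401 [ 471.9 -215.4] [64. 66. 12.]
t 19.6 tcp [476.5 -61.1 238.9] head -49.51 tilt [-6.e-04  3.e-04 -1.e+00] F [ 0.3   0.33 -1.94] w 19.2
tool delta [ 0.  -0.1 45.9] rz -0.0 rz after delta
rotvec tool [ 0.01  0.04 -0.01]
```

View pics/sp6c.png

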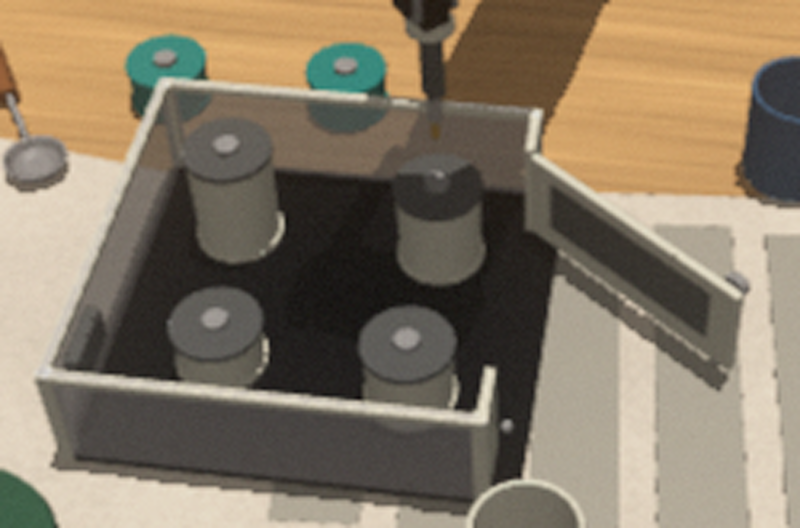

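```bash
python3 -m handwheel '[{"dx":0,"dy":-0.5,"dz":20,"rx":0,"ry":0,"rz":0},{"dx":0,"dy":0,"dz":13,"rx":0,"ry":0,"rz":0},{"dx":0,"dy":0,"dz":5,"rx":0,"ry":0,"rz":0},{"dx":0,"dy":0,"dz":3,"rx":0,"ry":0,"rz":0},{"dx":0,"dy":0,"dz":3,"rx":0,"ry":0,"rz":0},{"dx":0,"dy":0,"dz":2.2,"rx":0,"ry":0,"rz":0},{"dx":0,"dy":0,"dz":0,"rx":0,"ry":0,"rz":0},{"dx":0,"dy":0,"dz":0,"rx":0,"ry":0,"rz":0},{"dx":0,"dy":0,"dz":0,"rx":0,"ry":0,"rz":0},{"dx":0,"dy":0,"dz":0,"rx":0,"ry":0,"rz":0}]';echo;python3 f.py; python3 tip.py c1 476.5 -61 82
```

```text
time: 20.85
tool_pos: [476.5, -60.8, 193.3]
ee_rot: [[0.649, -0.761, 0.001], [-0.761, -0.649, -0.0], [0.0, -0.0, -1.0]]
ft_force: [0.4, -0.3, 2.0]
width: 19.2

F mean [ 0.92 -0.48  1.34] sd [0.14 0.45 0.6 ] 21.15 [476.4 -60.8 193.2]
stud expected at crop 329.0 364.0
```

View pics/c1.png

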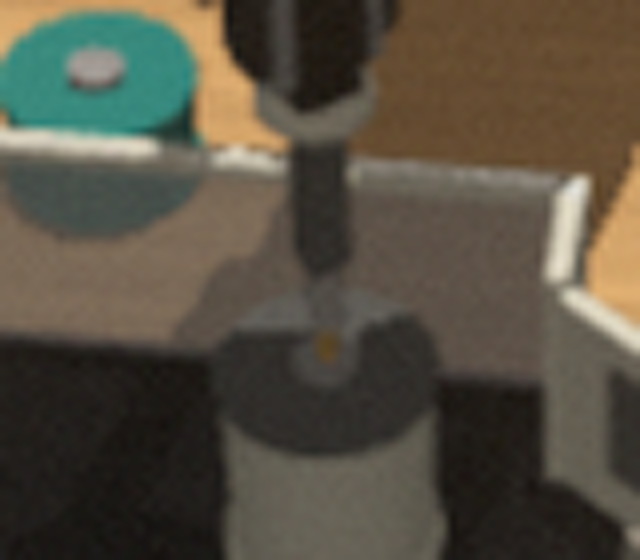

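Tip is on c's stud (crop (326,355)). I'll hold a little, then lift.

```bash
python3 -m handwheel '[{"dx":0,"dy":0,"dz":0.3,"rx":0,"ry":0,"rz":0},{"dx":0,"dy":0,"dz":0,"rx":0,"ry":0,"rz":0},{"dx":0,"dy":0,"dz":0,"rx":0,"ry":0,"rz":0},{"dx":0,"dy":0,"dz":0,"rx":0,"ry":0,"rz":0},{"dx":0,"dy":0,"dz":-15,"rx":0,"ry":0,"rz":0},{"dx":0,"dy":0,"dz":-25,"rx":0,"ry":0,"rz":0},{"dx":0,"dy":0,"dz":-9,"rx":0,"ry":0,"rz":0}]';echo;python3 pots.py 7;python3 go.py 473.5 -215 242 -49.5
```

```text
time: 22.08
tool_pos: [476.6, -60.8, 243.6]
ee_rot: [[0.649, -0.761, 0.002], [-0.761, -0.649, -0.0], [0.001, -0.001, -1.0]]
ft_force: [0.1, -0.8, -1.9]
width: 19.2

scene a 546 [ 596.6 -197.6] [65. 65. 11.]
scene b 594 [611.4 -60.3] [70. 65. 12.]
scene c 480 [477.5 -61. ] [67. 65. 12.]
scene d 464 [ 474.8 -214.4] [67. 65. 12.]
top a 259 [ 593.7 -205.6] [65. 49. 12.]
top b 0 [609.9 -63.2] 
top c 290 [468.9 -63.4] [56. 63. 12.]
top d 407 [ 471.9 -215.2] [63. 65. 12.]
t 22.18 tcp [476.6 -60.8 242.8] head -49.52 tilt [ 1.4e-03 -2.0e-04 -1.0e+00] F [-0.16 -0.25 -1.51] w 19.0
tool delta [115.3 102.5   0.8] rz -0.0 rz after delta
rotvec tool [-0.05 -0.06 -0.02]
```

```bash
python3 -m handwheel '[{"dx":16,"dy":14,"dz":0,"rx":0,"ry":0,"rz":0},{"dx":32,"dy":28,"dz":0,"rx":0,"ry":0,"rz":0},{"dx":32,"dy":29,"dz":0,"rx":0,"ry":0,"rz":0},{"dx":26,"dy":23,"dz":0,"rx":0,"ry":0,"rz":0},{"dx":9.3,"dy":8.2,"dz":0,"rx":0,"ry":0,"rz":0},{"dx":0,"dy":0,"dz":0,"rx":0,"ry":0,"rz":0},{"dx":0,"dy":0,"dz":0,"rx":0,"ry":0,"rz":0}]';echo;python3 pots.py 8;python3 go.py 473.5 -215 209 -49.5
```

```text
time: 23.05
tool_pos: [473.6, -213.7, 241.6]
ee_rot: [[0.65, -0.76, -0.0], [-0.76, -0.65, 0.001], [-0.001, -0.0, -1.0]]
ft_force: [0.0, -0.0, -0.9]
width: 19.2

scene a 547 [ 596.7 -197.5] [66. 65. 12.]
scene b 588 [611.3 -60.3] [68. 65. 11.]
scene c 470 [477.8 -61. ] [67. 65. 12.]
scene d 468 [ 475.1 -214.5] [68. 65. 12.]
top a 170 [ 599.1 -184.7] [60. 37. 12.]
top b 363 [609.9 -60.7] [66. 62. 12.]
top c 387 [475.3 -61.2] [62. 63. 12.]
top d 140 [ 466.9 -226.8] [36. 59. 11.]
t 23.15 tcp [ 473.7 -213.8  241.8] head -49.44 tilt [ 2.e-04  3.e-04 -1.e+00] F [-0.25 -0.56 -0.65] w 18.9
tool delta [ 0.8  0.9 32.8] rz 0.1 rz after delta
rotvec tool [-0.02  0.    0.06]
```

View pics/sp8c.png

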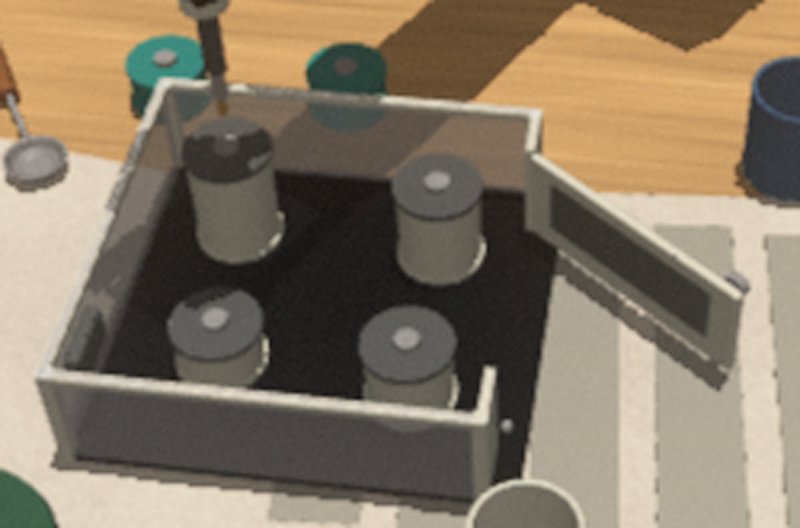

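```bash
python3 -m handwheel '[{"dx":0.6,"dy":0,"dz":13,"rx":0,"ry":0,"rz":0},{"dx":0,"dy":0,"dz":7,"rx":0,"ry":0,"rz":0},{"dx":0,"dy":0,"dz":5,"rx":0,"ry":0,"rz":0},{"dx":0,"dy":0,"dz":3,"rx":0,"ry":0,"rz":0},{"dx":0,"dy":0,"dz":3,"rx":0,"ry":0,"rz":0},{"dx":0,"dy":0,"dz":2.2,"rx":0,"ry":0,"rz":0},{"dx":0,"dy":0,"dz":0,"rx":0,"ry":0,"rz":0},{"dx":0,"dy":0,"dz":0,"rx":0,"ry":0,"rz":0},{"dx":0,"dy":0,"dz":0,"rx":0,"ry":0,"rz":0},{"dx":0,"dy":0,"dz":0,"rx":0,"ry":0,"rz":0}]';echo;python3 f.py; python3 tip.py d1 473.5 -215 98
```

```text
time: 24.4
tool_pos: [473.9, -215.3, 208.7]
ee_rot: [[0.649, -0.761, 0.0], [-0.761, -0.649, -0.0], [0.0, -0.0, -1.0]]
ft_force: [-0.7, 0.9, 1.9]
width: 19.2

F mean [-0.39  0.13  1.67] sd [0.6  0.63 0.39] 24.7 [ 473.9 -215.3  208.6]
stud expected at crop 329.0 367.0
```

View pics/d1.png

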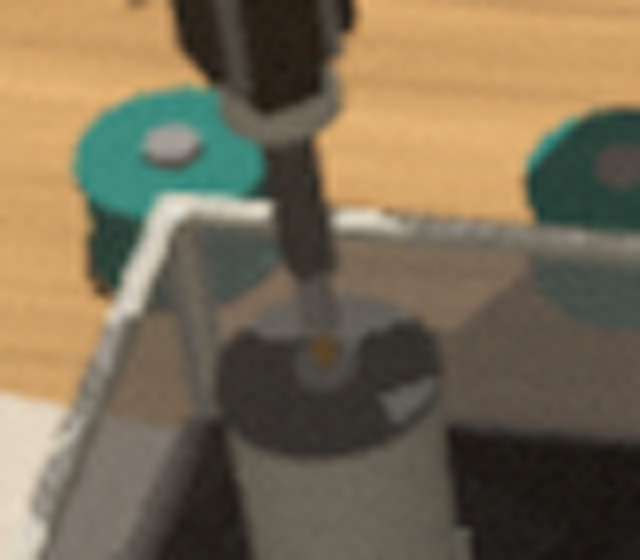

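```bash
python3 -m handwheel '[{"dx":0,"dy":0,"dz":0.3,"rx":0,"ry":0,"rz":0},{"dx":0,"dy":0,"dz":0,"rx":0,"ry":0,"rz":0},{"dx":0,"dy":0,"dz":0,"rx":0,"ry":0,"rz":0},{"dx":0,"dy":0,"dz":0,"rx":0,"ry":0,"rz":0},{"dx":0,"dy":0,"dz":-12,"rx":0,"ry":0,"rz":0},{"dx":0,"dy":0,"dz":-20,"rx":0,"ry":0,"rz":0},{"dx":0,"dy":0,"dz":-4,"rx":0,"ry":0,"rz":0},{"dx":0,"dy":0,"dz":0,"rx":0,"ry":0,"rz":0}]';echo;python3 go.py 620.5 272.5 245 -49.5
```

```text
time: 25.75
tool_pos: [473.8, -215.3, 244.1]
ee_rot: [[0.649, -0.761, -0.0], [-0.761, -0.649, 0.0], [-0.0, -0.0, -1.0]]
ft_force: [-0.8, -0.5, -1.9]
width: 19.3

t 25.75 tcp [ 473.8 -215.3  244.1] head -49.52 tilt [-1.e-04  1.e-04 -1.e+00] F [-0.79 -0.53 -1.93] w 19.3
tool delta [-275.8 -428.2   -0.9] rz -0.0 rz after delta
rotvec tool [-0.    0.01 -0.02]
```

```bash
python3 -m handwheel '[{"dx":-14,"dy":-22,"dz":0,"rx":0,"ry":0,"rz":0},{"dx":-25,"dy":-39,"dz":0,"rx":0,"ry":0,"rz":0},{"dx":-28,"dy":-44,"dz":0,"rx":0,"ry":0,"rz":0},{"dx":-28,"dy":-44,"dz":0,"rx":0,"ry":0,"rz":0},{"dx":-28,"dy":-43,"dz":0,"rx":0,"ry":0,"rz":0},{"dx":-28,"dy":-43,"dz":0,"rx":0,"ry":0,"rz":0},{"dx":-28,"dy":-43,"dz":0,"rx":0,"ry":0,"rz":0},{"dx":-28,"dy":-43,"dz":0,"rx":0,"ry":0,"rz":0},{"dx":-28,"dy":-43,"dz":0,"rx":0,"ry":0,"rz":0},{"dx":-26,"dy":-40,"dz":0,"rx":0,"ry":0,"rz":0},{"dx":-14.8,"dy":-24.2,"dz":0,"rx":0,"ry":0,"rz":0},{"dx":0,"dy":0,"dz":0,"rx":0,"ry":0,"rz":0}]';echo;python3 go.py 620.2 272.1 151 -49.5; python3 tip.py r2 620 272 85
```

```text
time: 27.25
tool_pos: [620.1, 274.3, 241.9]
ee_rot: [[0.651, -0.759, -0.003], [-0.759, -0.651, -0.001], [-0.001, 0.003, -1.0]]
ft_force: [0.0, -1.1, -1.4]
width: 19.1

t 27.25 tcp [620.1 274.3 241.9] head -49.37 tilt [-3.e-03 -9.e-04 -1.e+00] F [ 0.02 -1.11 -1.38] w 19.1
tool delta [ 1.8  1.1 90.9] rz 0.1 rz after delta
rotvec tool [0.17 0.07 0.13]
stud expected at crop 332.0 368.0
```

View pics/r2.png

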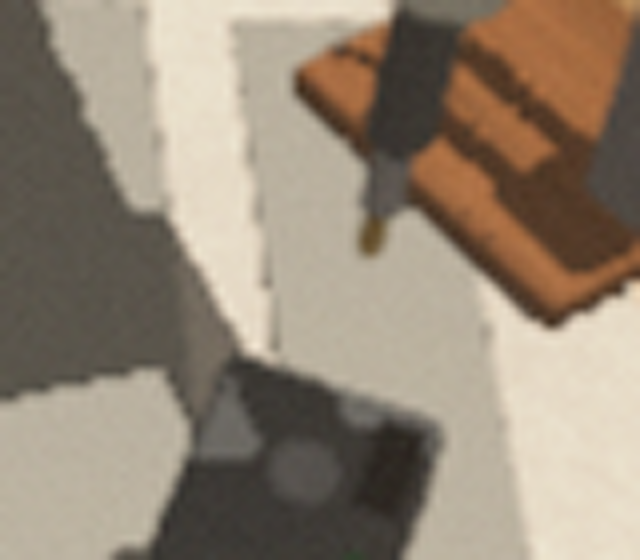

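Not settled at the readout, so I'll let it settle while descending.

```bash
python3 -m handwheel '[{"dx":0,"dy":0,"dz":35,"rx":0,"ry":0,"rz":0},{"dx":0,"dy":0,"dz":25,"rx":0,"ry":0,"rz":0},{"dx":0,"dy":0,"dz":0,"rx":0,"ry":0,"rz":0},{"dx":0,"dy":0,"dz":0,"rx":0,"ry":0,"rz":0}]';echo;python3 go.py 620.2 272.1 151 -49.5
```

```text
time: 27.8
tool_pos: [621.0, 271.9, 186.0]
ee_rot: [[0.648, -0.761, 0.002], [-0.761, -0.648, 0.001], [0.001, -0.002, -1.0]]
ft_force: [0.3, 0.5, -0.9]
width: 19.0

t 27.8 tcp [621.  271.9 186. ] head -49.57 tilt [ 1.9e-03  6.0e-04 -1.0e+00] F [ 0.34  0.55 -0.93] w 19.0
tool delta [-0.7  0.5 35. ] rz -0.1 rz after delta
rotvec tool [-0.11 -0.04 -0.07]
```

```bash
python3 -m handwheel '[{"dx":0,"dy":0,"dz":14,"rx":0,"ry":0,"rz":0},{"dx":0,"dy":0,"dz":8,"rx":0,"ry":0,"rz":0},{"dx":0,"dy":0,"dz":5,"rx":0,"ry":0,"rz":0},{"dx":0,"dy":0,"dz":3,"rx":0,"ry":0,"rz":0},{"dx":0,"dy":0,"dz":3.2,"rx":0,"ry":0,"rz":0},{"dx":0,"dy":0,"dz":0,"rx":0,"ry":0,"rz":0},{"dx":0,"dy":0,"dz":0,"rx":0,"ry":0,"rz":0},{"dx":0,"dy":0,"dz":0,"rx":0,"ry":0,"rz":0},{"dx":0,"dy":0,"dz":0,"rx":0,"ry":0,"rz":0}]';echo;python3 f.py; python3 tip.py r3 619.5 272 40
```

```text
time: 28.92
tool_pos: [620.5, 272.5, 151.3]
ee_rot: [[0.649, -0.761, 0.0], [-0.761, -0.649, 0.0], [-0.0, -0.0, -1.0]]
ft_force: [-1.1, -0.0, 1.2]
width: 19.2

F mean [-1.32 -0.33  1.15] sd [0.29 0.44 0.4 ] 29.225 [620.6 272.5 151.2]
stud expected at crop 328.0 370.0
```

View pics/r3.png

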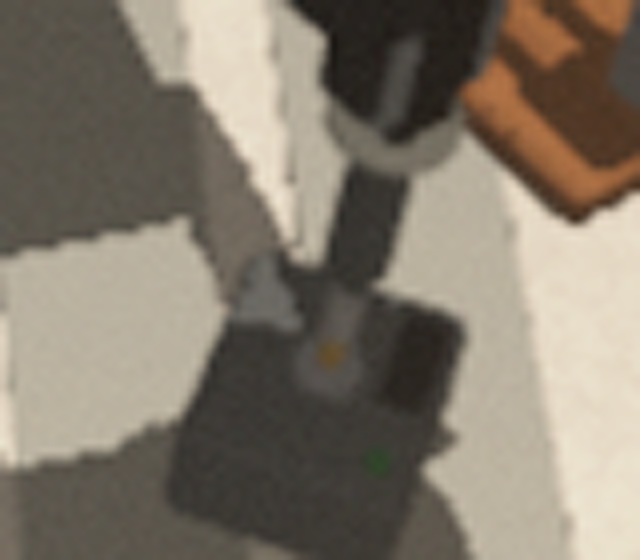

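```bash
python3 -m handwheel '[{"dx":0,"dy":0,"dz":0.3,"rx":0,"ry":0,"rz":0},{"dx":0,"dy":0,"dz":0,"rx":0,"ry":0,"rz":0},{"dx":0,"dy":0,"dz":0,"rx":0,"ry":0,"rz":0},{"dx":0,"dy":0,"dz":0,"rx":0,"ry":0,"rz":0},{"dx":0,"dy":0,"dz":-20,"rx":0,"ry":0,"rz":0},{"dx":0,"dy":0,"dz":-40,"rx":0,"ry":0,"rz":0},{"dx":0,"dy":0,"dz":-30,"rx":0,"ry":0,"rz":0},{"dx":0,"dy":0,"dz":0,"rx":0,"ry":0,"rz":0},{"dx":0,"dy":0,"dz":0,"rx":0,"ry":0,"rz":0}]';echo;python3 go.py 385.5 289.8 240 -49.5
```

```text
time: 30.4
tool_pos: [620.3, 272.3, 239.3]
ee_rot: [[0.649, -0.761, -0.002], [-0.761, -0.649, -0.001], [-0.001, 0.002, -1.0]]
ft_force: [-0.6, -0.4, -1.9]
width: 19.2

t 30.4 tcp [620.3 272.3 239.3] head -49.53 tilt [-1.7e-03 -7.0e-04 -1.0e+00] F [-0.63 -0.4  -1.95] w 19.2
tool delta [-165.7  167.2   -0.3] rz -0.0 rz after delta
rotvec tool [ 0.1   0.04 -0.03]
```

```bash
python3 -m handwheel '[{"dx":-12,"dy":12,"dz":0,"rx":0,"ry":0,"rz":0},{"dx":-27,"dy":27,"dz":0,"rx":0,"ry":0,"rz":0},{"dx":-28,"dy":28,"dz":0,"rx":0,"ry":0,"rz":0},{"dx":-28,"dy":28,"dz":0,"rx":0,"ry":0,"rz":0},{"dx":-28,"dy":28,"dz":0,"rx":0,"ry":0,"rz":0},{"dx":-28,"dy":28,"dz":0,"rx":0,"ry":0,"rz":0},{"dx":-14.7,"dy":16,"dz":0,"rx":0,"ry":0,"rz":0},{"dx":0,"dy":0,"dz":30,"rx":0,"ry":0,"rz":0},{"dx":0,"dy":0,"dz":28,"rx":0,"ry":0,"rz":0},{"dx":0,"dy":0,"dz":0,"rx":0,"ry":0,"rz":0},{"dx":0,"dy":0,"dz":0,"rx":0,"ry":0,"rz":0}]';echo;python3 - <<'E'
from h import *
n='scene'
p,_=snap(n,'scene9.png'); cv2.imwrite(f'pics/scene9c.png',cv2.resize(p[150:300,420:560],None,fx=4,fy=4,interpolation=cv2.INTER_CUBIC)[:,:,::-1])
z=np.load('last_scene.npz');P=cloud('scene',z['d'])
s=(z['d']>0)&(np.hypot(P[...,0]-385.9,P[...,1]-290.1)<20)&(P[...,2]>60)&(P[...,2]<180)
q=P[s]
for lo in range(60,180,10):
    k=q[(q[:,2]>lo)&(q[:,2]<lo+10)]; 
    if len(k): print(lo,len(k),k.mean(0).round(1))
E
python3 go.py 385.5 289.8 181.5 -49.5
```

```text
time: 31.78
tool_pos: [386.1, 290.1, 183.2]
ee_rot: [[0.649, -0.761, 0.0], [-0.761, -0.649, 0.0], [0.0, -0.0, -1.0]]
ft_force: [-0.8, -0.6, -0.7]
width: 19.1

70 6 [385.9 290.   75.9]
80 6 [386.2 289.7  84.7]
90 14 [386.7 290.   94.6]
100 15 [388.  290.  103.8]
110 21 [386.7 289.8 115.4]
120 25 [387.5 289.9 125.1]
130 24 [388.2 289.8 134.9]
140 27 [387.8 289.2 145.1]
150 28 [388.  289.5 154.9]
160 5 [391.9 288.2 165.4]
170 74 [393.3 289.4 175.6]
t 31.82 tcp [386.3 290.3 183.8] head -49.53 tilt [ 1.1e-03  8.0e-04 -1.0e+00] F [ 0.48  0.88 -0.55] w 19.1
tool delta [-0.1  0.9  2.3] rz -0.0 rz after delta
rotvec tool [-0.08 -0.01 -0.03]
```

View pics/scene9c.png

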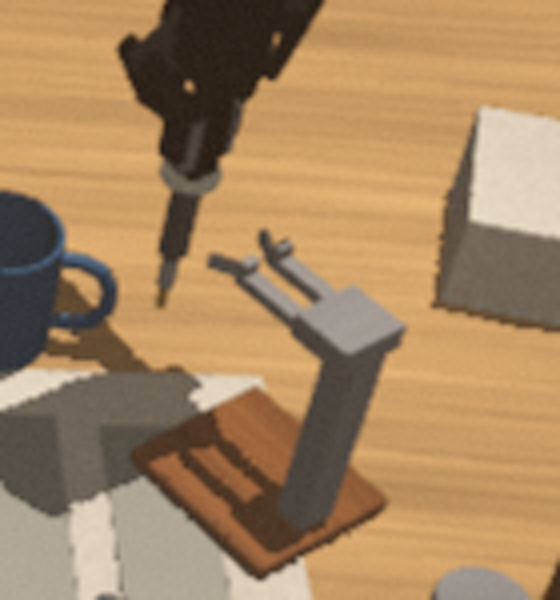

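```bash
python3 -m handwheel '[{"dx":0,"dy":-8,"dz":0,"rx":0,"ry":0,"rz":0},{"dx":0,"dy":-12,"dz":0,"rx":0,"ry":0,"rz":0},{"dx":0,"dy":-12,"dz":0,"rx":0,"ry":0,"rz":0},{"dx":0,"dy":-12,"dz":0,"rx":0,"ry":0,"rz":0},{"dx":0,"dy":-12,"dz":0,"rx":0,"ry":0,"rz":0},{"dx":0,"dy":-12,"dz":0,"rx":0,"ry":0,"rz":0},{"dx":0,"dy":-10,"dz":0,"rx":0,"ry":0,"rz":0},{"dx":0,"dy":-6.5,"dz":0,"rx":0,"ry":0,"rz":0},{"dx":0,"dy":0,"dz":0,"rx":0,"ry":0,"rz":0},{"dx":0,"dy":0,"dz":0,"rx":0,"ry":0,"rz":0}]';echo;python3 go.py 450.6 345.2 164.7 -49.5; python3 tip.py h1 450.6 345.2 140
```

```text
time: 33.08
tool_pos: [450.1, 344.8, 182.8]
ee_rot: [[0.649, -0.761, -0.0], [-0.761, -0.649, -0.0], [-0.0, 0.0, -1.0]]
ft_force: [0.2, -1.3, -1.5]
width: 19.1

t 33.08 tcp [450.1 344.8 182.8] head -49.52 tilt [-1.e-04 -0.e+00 -1.e+00] F [ 0.16 -1.31 -1.54] w 19.1
tool delta [ 0.1 -0.6 18.1] rz -0.0 rz after delta
rotvec tool [ 0.01  0.   -0.02]
stud expected at crop 326.0 371.0
```

View pics/h1.png

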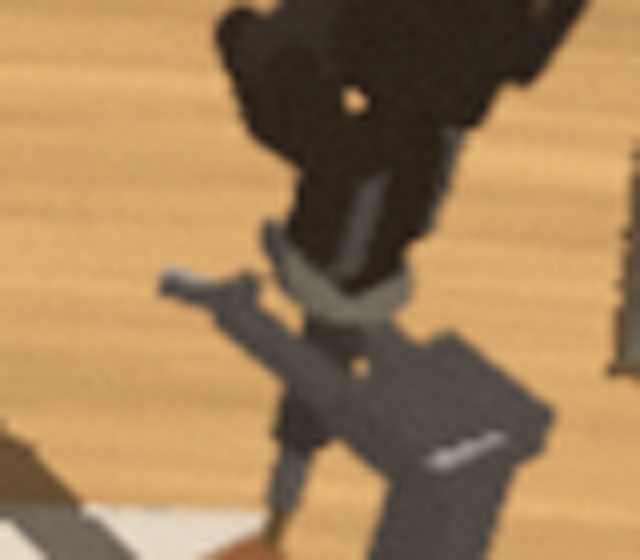

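Neck between the prongs, collar above. Lower it onto the seat.

```bash
python3 -m handwheel '[{"dx":0,"dy":-0.4,"dz":5,"rx":0,"ry":0,"rz":0},{"dx":0,"dy":0,"dz":5,"rx":0,"ry":0,"rz":0},{"dx":0,"dy":0,"dz":4,"rx":0,"ry":0,"rz":0},{"dx":0,"dy":0,"dz":2,"rx":0,"ry":0,"rz":0},{"dx":0,"dy":0,"dz":1,"rx":0,"ry":0,"rz":0},{"dx":0,"dy":0,"dz":0.5,"rx":0,"ry":0,"rz":0},{"dx":0,"dy":0,"dz":0,"rx":0,"ry":0,"rz":0},{"dx":0,"dy":0,"dz":0,"rx":0,"ry":0,"rz":0}]';echo;python3 f.py;python3 go.py 450.6 345.2 164.7 -49.5; python3 tip.py h2 450.6 345.2 140
```

```text
time: 34.12
tool_pos: [450.5, 345.3, 165.5]
ee_rot: [[0.649, -0.761, 0.0], [-0.761, -0.649, 0.0], [-0.0, -0.0, -1.0]]
ft_force: [0.4, 0.2, -1.8]
width: 19.3

F mean [ 0.09 -0.22 -1.54] sd [0.3  0.49 0.17] 34.425 [450.5 345.2 165.3]
t 34.42 tcp [450.5 345.2 165.3] head -49.52 tilt [ 1.e-04  1.e-04 -1.e+00] F [-0.01  0.63 -1.85] w 19.0
tool delta [ 0.1 -0.   0.6] rz -0.0 rz after delta
rotvec tool [-0.01  0.   -0.02]
stud expected at crop 326.0 371.0
```

View pics/h2.png

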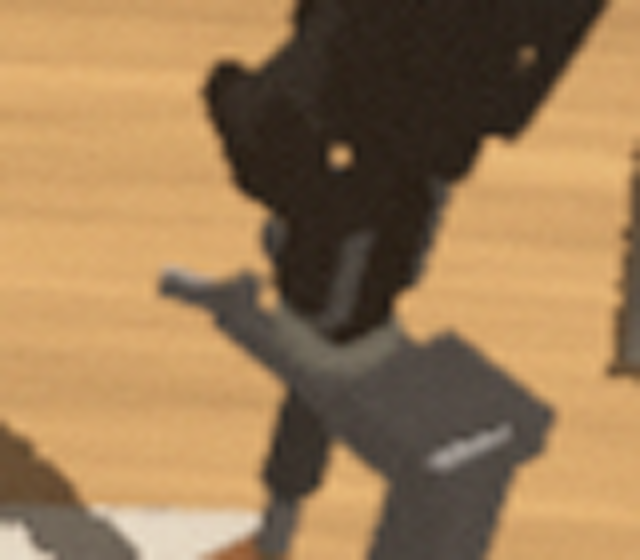

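```bash
python3 -m handwheel '[{"dx":0,"dy":0,"dz":0.4,"rx":0,"ry":0,"rz":0},{"dx":0,"dy":0,"dz":0.4,"rx":0,"ry":0,"rz":0},{"dx":0,"dy":0,"dz":0.2,"rx":0,"ry":0,"rz":0},{"dx":0,"dy":0,"dz":0,"rx":0,"ry":0,"rz":0}]';echo;python3 f.py
```

```text
time: 34.98
tool_pos: [450.5, 345.2, 164.7]
ee_rot: [[0.649, -0.761, 0.0], [-0.761, -0.649, 0.0], [-0.0, -0.0, -1.0]]
ft_force: [-1.6, -0.5, 1.4]
width: 19.2

F mean [-1.71 -1.11  3.14] sd [0.31 0.75 0.8 ] 35.275 [450.6 345.2 164.7]
```

```bash
python3 -m handwheel '[{"dx":0,"dy":0,"dz":0,"rx":0,"ry":0,"rz":0},{"dx":0,"dy":0,"dz":0,"rx":0,"ry":0,"rz":0},{"dx":0,"dy":0,"dz":0,"rx":0,"ry":0,"rz":0},{"dx":0,"dy":0,"dz":0,"rx":0,"ry":0,"rz":0},{"dx":0,"dy":0,"dz":0,"rx":0,"ry":0,"rz":0},{"dx":0,"dy":0,"dz":0,"rx":0,"ry":0,"rz":0},{"dx":0,"dy":0,"dz":-15,"rx":0,"ry":0,"rz":0},{"dx":0,"dy":0,"dz":-30,"rx":0,"ry":0,"rz":0},{"dx":0,"dy":0,"dz":-40,"rx":0,"ry":0,"rz":0},{"dx":0,"dy":0,"dz":-40,"rx":0,"ry":0,"rz":0},{"dx":0,"dy":0,"dz":0,"rx":0,"ry":0,"rz":0}]' 100 80;echo; python3 tip.py h3 450.6 345.2 140; python3 pots.py 9;python3 - <<'E'
from h import *
z=np.load('last_scene.npz');P=cloud('scene',z['d'])
near=(z['d']>0)&(np.hypot(P[...,0]-450,P[...,1]-340)<60)
s=near&(P[...,2]>203)&(P[...,2]<212); print(s.sum(),P[s].mean(0).round(1))
for n in('scene','top'):
    z=np.load(f'last_{n}.npz');P=cloud(n,z['d'])
    s=(z['d']>0)&(P[...,0]>430)&(P[...,0]<640)&(P[...,1]>20)&(P[...,1]<190)&(P[...,2]>82)&(P[...,2]<100)
    q=P[s][:,:2]; 
    if len(q)>10:
        c=q.mean(0); w,v=np.linalg.eigh(np.cov((q-c).T)); e=v[:,1]; t=(q-c)@e
        print(n,'door rim',len(q),c.round(1),np.degrees(np.arctan2(e[1],e[0])).round(1),(c+e*t.min()).round(1),(c+e*t.max()).round(1),np.sqrt(w).round(1))
E
```

```text
time: 36.65
tool_pos: [451.4, 345.8, 294.9]
ee_rot: [[0.649, -0.761, 0.007], [-0.761, -0.649, 0.005], [0.001, -0.009, -1.0]]
ft_force: [0.7, 0.1, -0.1]
width: 85.6

stud expected at crop 326.0 371.0
scene a 548 [ 596.9 -197.5] [67. 64. 12.]
scene b 593 [611.4 -60.2] [68. 66. 11.]
scene c 480 [477.6 -60.8] [66. 65. 12.]
scene d 463 [ 474.6 -214.5] [68. 65. 12.]
top a 354 [ 594.9 -198.3] [66. 63. 12.]
top b 358 [609.7 -60.7] [66. 62. 12.]
top c 385 [475.3 -60.9] [62. 63. 12.]
top d 399 [ 472.  -215.3] [64. 65. 12.]
77 [450.9 344.9 207.2]
scene door rim 379 [516.6  92.3] 52.5 [459.5  17.8] [566.8 157.9] [ 3.4 50.8]
top door rim 184 [512.1  88. ] 52.2 [458.8  19.2] [565.6 157. ] [ 3.  50.3]
```

View pics/h3.png

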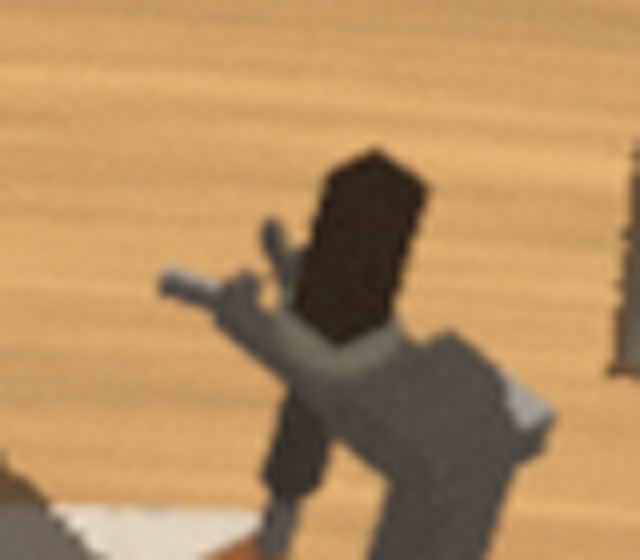

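View pics/tp9.png

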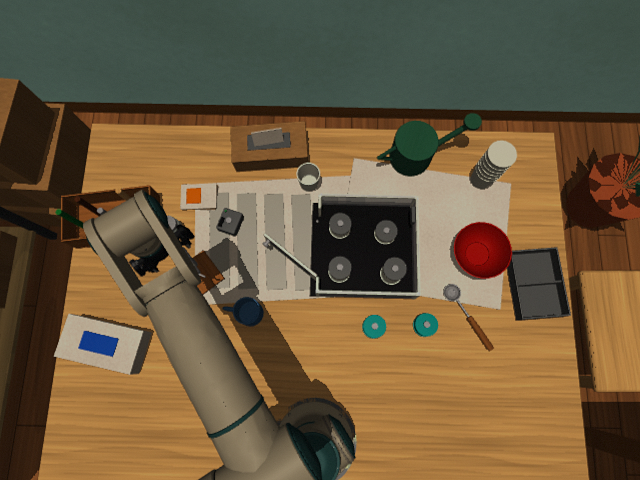

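Run:
```python
from h import *
for n in('scene','top'):
    z=np.load(f'last_{n}.npz');P=cloud(n,z['d'])
    s=(z['d']>0)&(P[...,0]>410)&(P[...,0]<720)&(P[...,1]>-320)&(P[...,1]<12)&(P[...,2]>84)&(P[...,2]<96)
    for c in((475,-61),(474,-215),(610,-60),(596,-198)): s&=np.hypot(P[...,0]-c[0],P[...,1]-c[1])>42
    q=P[s]; r=cv2.minAreaRect(q[:,:2].astype(np.float32)); print(n,len(q),r,cv2.boxPoints(r).round(1).tolist(),q[:,2].mean())
    s=(z['d']>0)&(P[...,0]>425)&(P[...,0]<640)&(P[...,1]>22)&(P[...,1]<190)&(P[...,2]>84)&(P[...,2]<97)&(abs((P[...,0]-516)*-0.79+(P[...,1]-92)*.61)<12)
    q=P[s][:,:2]; c=q.mean(0); w,v=np.linalg.eigh(np.cov((q-c).T)); e=v[:,1]; e=e*np.sign(e[0]); t=(q-c)@e
    print('door',c.round(1),np.degrees(np.arctan2(e[1],e[0])).round(1),'free',(c+e*t.max()).round(1),'hinge',(c+e*(t.max()-197)).round(1))
    # knob
a=np.load('last_top.npz')['p'][190:310,230:430]; cv2.imwrite('pics/doorc.png',cv2.resize(a,(800,480),interpolation=cv2.INTER_CUBIC)[:,:,::-1])
for k,(u,v) in dict(cup=(309,172),).items(): print(k,px2z('top',u,v,80).round())
```

```text
scene 1269 ((551.9495849609375, -138.2723388671875), (298.9535217285156, 283.56475830078125), 89.77438354492188) [[409.6000061035156, -287.20001220703125], [693.0999755859375, -288.29998779296875], [694.2999877929688, 10.600000381469727], [410.79998779296875, 11.800000190734863]] 90.86905106000987
door [517.6  93.6] 52.1 free [567.3 157.4] hinge [446.3   2. ]
top 650 ((551.8700561523438, -139.2537078857422), (298.1817932128906, 283.2967529296875), 89.9195785522461) [[410.0, -288.1000061035156], [693.2999877929688, -288.5], [693.7000122070312, 9.600000381469727], [410.3999938964844, 10.0]] 89.95929147561456
door [513.3  89. ] 52.0 free [566.2 156.6] hinge [444.8   1.4]
cup [762.  33.  80.]
```

View pics/doorc.png

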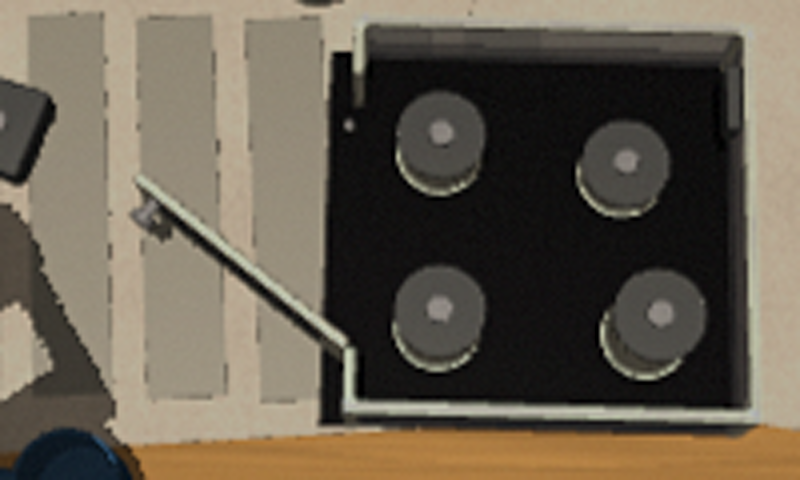

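```bash
python3 -m handwheel '[{"dx":25,"dy":16,"dz":0,"rx":0,"ry":0,"rz":0},{"dx":35,"dy":22.5,"dz":0,"rx":0,"ry":0,"rz":0},{"dx":40,"dy":25.5,"dz":0,"rx":0,"ry":0,"rz":0},{"dx":40,"dy":25.5,"dz":0,"rx":0,"ry":0,"rz":0},{"dx":35.4,"dy":22.4,"dz":0,"rx":0,"ry":0,"rz":0},{"dx":0,"dy":0,"dz":0,"rx":0,"ry":0,"rz":-9.9},{"dx":0,"dy":0,"dz":0,"rx":0,"ry":0,"rz":-9.9},{"dx":0,"dy":0,"dz":0,"rx":0,"ry":0,"rz":-9.9},{"dx":0,"dy":0,"dz":0,"rx":0,"ry":0,"rz":-9.9},{"dx":0,"dy":0,"dz":0,"rx":0,"ry":0,"rz":-9.9},{"dx":0,"dy":0,"dz":0,"rx":0,"ry":0,"rz":0},{"dx":0,"dy":0,"dz":0,"rx":0,"ry":0,"rz":0}]' 0 60;echo;python3 go.py 480 140 50 0
python3 - <<'E'
import numpy as np
H=np.array([445.5,1.7]);pr=None
for t in(52,44,36,28,21,15,10,6,3,1,0,-1):
    a=np.radians(t);u=np.array([np.cos(a),np.sin(a)]);n=np.array([-u[1],u[0]])
    T=H+130*u+4*n+[-15,11.5]; print(t,T.round(1),'' if pr is None else (T-pr).round(1)); pr=T
E
```

```text
time: 38.3
tool_pos: [479.0, 139.1, 288.6]
ee_rot: [[1.0, -0.004, -0.001], [-0.004, -1.0, -0.0], [-0.001, 0.0, -1.0]]
ft_force: [-0.2, -0.7, -0.6]
width: -0.2

t 38.3 tcp [479.  139.1 288.6] head -0.21 tilt [-1.3e-03 -2.0e-04 -1.0e+00] F [-0.19 -0.73 -0.55] w -0.2
tool delta [  1.3  -0.9 238.6] rz -0.2 rz after delta
rotvec tool [ 0.01  0.07 -0.21]
52 [507.4 118.1] 
44 [521.2 106.4] [ 13.9 -11.7]
36 [533.3  92.8] [ 12.1 -13.5]
28 [543.4  77.8] [ 10.1 -15.1]
21 [550.4  63.5] [  7.  -14.2]
15 [555.   50.7] [  4.6 -12.8]
10 [557.8  39.7] [  2.8 -11. ]
6 [559.4  30.8] [ 1.5 -8.9]
3 [560.1  24. ] [ 0.7 -6.8]
1 [560.4  19.5] [ 0.3 -4.5]
0 [560.5  17.2] [ 0.1 -2.3]
-1 [560.6  14.9] [ 0.1 -2.3]
```

```bash
python3 -m handwheel '[{"dx":0,"dy":0,"dz":30,"rx":0,"ry":0,"rz":0},{"dx":0,"dy":0,"dz":45,"rx":0,"ry":0,"rz":0},{"dx":0,"dy":0,"dz":45,"rx":0,"ry":0,"rz":0},{"dx":0,"dy":0,"dz":45,"rx":0,"ry":0,"rz":0},{"dx":0,"dy":0,"dz":40,"rx":0,"ry":0,"rz":0},{"dx":0,"dy":0,"dz":30,"rx":0,"ry":0,"rz":0},{"dx":0,"dy":0,"dz":0,"rx":0,"ry":0,"rz":0},{"dx":0,"dy":0,"dz":0,"rx":0,"ry":0,"rz":0}]';echo;python3 go.py 507.4 118.1 50 0; python3 pots.py 10
```

```text
time: 39.3
tool_pos: [480.0, 139.3, 55.7]
ee_rot: [[1.0, -0.001, 0.002], [-0.001, -1.0, 0.0], [0.002, -0.0, -1.0]]
ft_force: [0.1, -0.4, 0.4]
width: -0.0

t 39.3 tcp [480.  139.3  55.7] head -0.08 tilt [ 1.9e-03  5.0e-04 -1.0e+00] F [ 0.11 -0.38  0.45] w -0.0
tool delta [27.4 21.2  5.8] rz -0.1 rz after delta
rotvec tool [-0.03 -0.11 -0.08]
scene a 557 [ 596.8 -197.6] [68. 65. 11.]
scene b 592 [611.4 -60.1] [68. 66. 12.]
scene c 484 [477.7 -60.9] [67. 65. 12.]
scene d 461 [ 474.9 -214.4] [68. 65. 11.]
top a 350 [ 594.3 -198.2] [66. 63. 12.]
top b 349 [609.7 -60.8] [65. 62. 12.]
top c 387 [475.6 -61. ] [62. 63. 12.]
top d 403 [ 472.1 -215.3] [64. 66. 12.]
```

View pics/sp10.png

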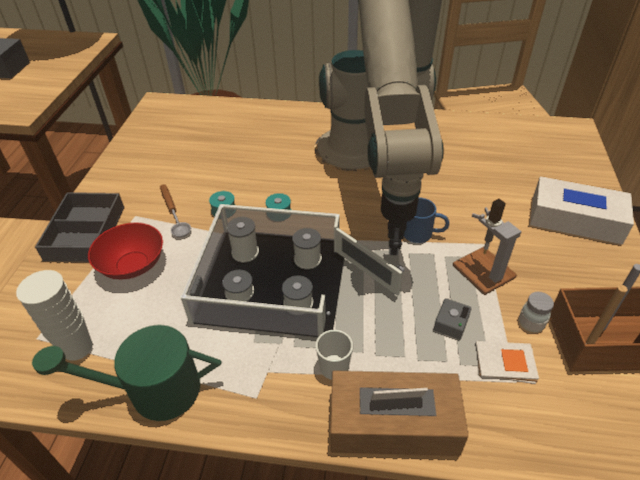

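```bash
python3 -m handwheel '[{"dx":10,"dy":8,"dz":0,"rx":0,"ry":0,"rz":0},{"dx":10,"dy":8,"dz":0,"rx":0,"ry":0,"rz":0},{"dx":7.4,"dy":5.2,"dz":0,"rx":0,"ry":0,"rz":0},{"dx":7,"dy":5.8,"dz":0,"rx":0,"ry":0,"rz":0},{"dx":6.9,"dy":5.9,"dz":0,"rx":0,"ry":0,"rz":0},{"dx":6,"dy":6.7,"dz":0,"rx":0,"ry":0,"rz":0},{"dx":6.1,"dy":6.8,"dz":0,"rx":0,"ry":0,"rz":0},{"dx":5,"dy":7.5,"dz":0,"rx":0,"ry":0,"rz":0},{"dx":5.1,"dy":7.6,"dz":0,"rx":0,"ry":0,"rz":0},{"dx":3.5,"dy":7.1,"dz":0,"rx":0,"ry":0,"rz":0},{"dx":3.5,"dy":7.1,"dz":0,"rx":0,"ry":0,"rz":0},{"dx":0,"dy":0,"dz":0,"rx":0,"ry":0,"rz":0}]';echo;python3 go.py 555 50.7 55 0; python3 pots.py 11 >/dev/null
```

```text
time: 40.9
tool_pos: [549.9, 62.8, 54.3]
ee_rot: [[1.0, -0.001, 0.0], [-0.001, -1.0, -0.0], [0.0, 0.0, -1.0]]
ft_force: [0.1, -0.3, 0.0]
width: -0.1

t 40.9 tcp [549.9  62.8  54.3] head -0.07 tilt [ 0.e+00 -1.e-04 -1.e+00] F [ 0.12 -0.33  0.05] w -0.1
tool delta [ 5.1 12.1 -0.7] rz -0.1 rz after delta
rotvec tool [ 0.   -0.   -0.07]
```

View pics/sp11c.png

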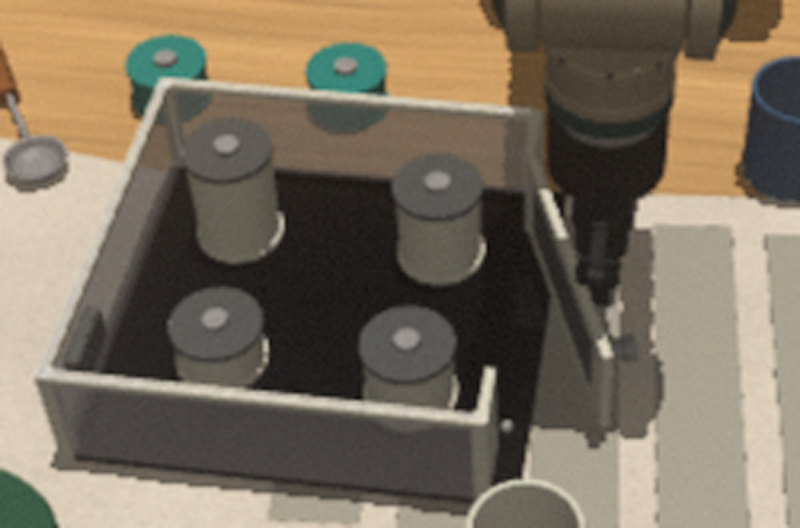

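```bash
python3 -m handwheel '[{"dx":2.3,"dy":6.4,"dz":0,"rx":0,"ry":0,"rz":0},{"dx":2.3,"dy":6.4,"dz":0,"rx":0,"ry":0,"rz":0},{"dx":1.4,"dy":5.5,"dz":0,"rx":0,"ry":0,"rz":0},{"dx":1.4,"dy":5.5,"dz":0,"rx":0,"ry":0,"rz":0},{"dx":0.8,"dy":4.5,"dz":0,"rx":0,"ry":0,"rz":0},{"dx":0.7,"dy":4.4,"dz":0,"rx":0,"ry":0,"rz":0},{"dx":0,"dy":0,"dz":0,"rx":0,"ry":0,"rz":0}]';echo;python3 go.py 560 24 55 0; python3 pots.py 12
```

```text
time: 41.88
tool_pos: [558.6, 30.4, 54.3]
ee_rot: [[1.0, -0.001, -0.0], [-0.001, -1.0, -0.0], [-0.0, 0.0, -1.0]]
ft_force: [-0.9, -0.4, -0.5]
width: 0.4

t 41.88 tcp [558.6  30.4  54.3] head -0.05 tilt [-1.e-04 -1.e-04 -1.e+00] F [-0.91 -0.37 -0.51] w 0.4
tool delta [ 1.4  6.4 -0.7] rz -0.0 rz after delta
rotvec tool [ 0.    0.   -0.05]
scene a 551 [ 597.1 -197.4] [67. 64. 12.]
scene b 590 [611.3 -60.2] [69. 66. 12.]
scene c 476 [477.4 -60.9] [68. 66. 12.]
scene d 467 [ 474.7 -214.5] [67. 65. 11.]
top a 349 [ 594.9 -198.3] [66. 63. 12.]
top b 321 [608.9 -63.3] [66. 59. 11.]
top c 394 [475.3 -61.4] [63. 63. 12.]
top d 397 [ 472.1 -215.3] [64. 65. 12.]
```

View pics/sp12c.png

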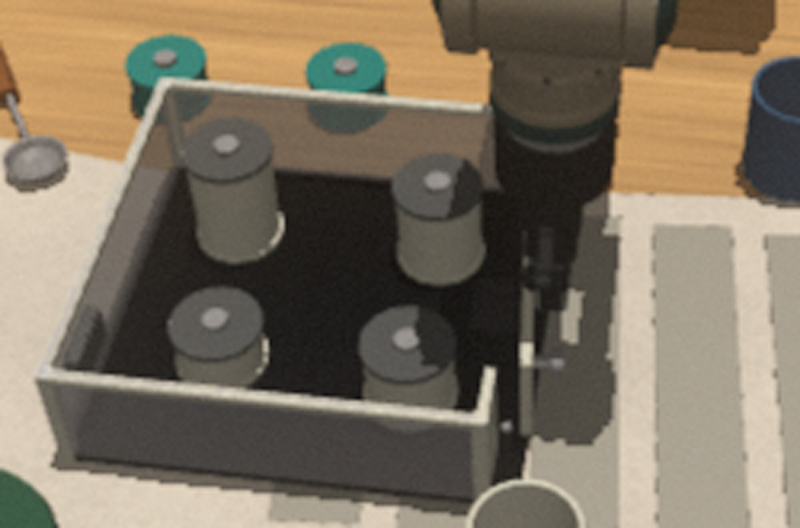

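```bash
python3 -m handwheel '[{"dx":0.5,"dy":4,"dz":0,"rx":0,"ry":0,"rz":0},{"dx":0.4,"dy":3,"dz":0,"rx":0,"ry":0,"rz":0},{"dx":0.2,"dy":3,"dz":0,"rx":0,"ry":0,"rz":0},{"dx":0,"dy":2,"dz":0,"rx":0,"ry":0,"rz":0},{"dx":0,"dy":0,"dz":0,"rx":0,"ry":0,"rz":0},{"dx":0,"dy":0,"dz":0,"rx":0,"ry":0,"rz":0}]';echo;python3 f.py; python3 pots.py 13 >/dev/null
```

```text
time: 42.72
tool_pos: [559.8, 18.5, 54.3]
ee_rot: [[1.0, -0.001, 0.0], [-0.001, -1.0, -0.0], [0.0, 0.0, -1.0]]
ft_force: [0.0, 1.2, 0.3]
width: 0.1

F mean [ 0.38  0.09 -0.37] sd [0.25 0.36 0.42] 43.025 [559.7  18.8  54.3]
```

View pics/sp13c.png

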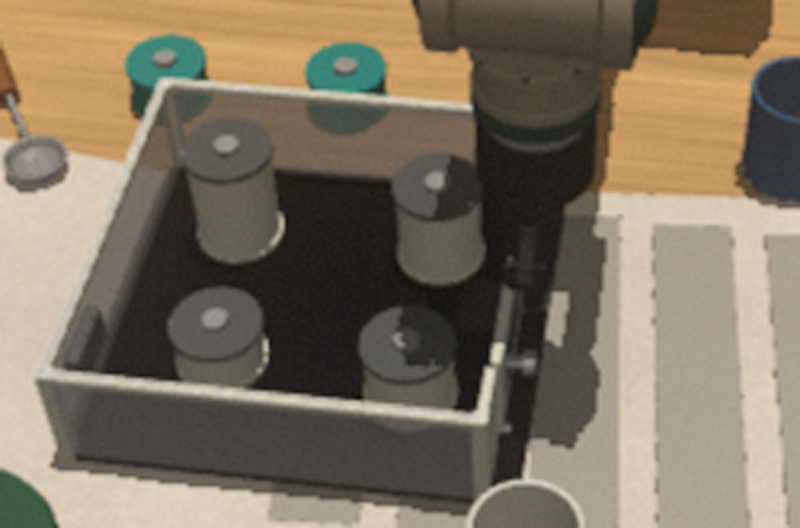

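```bash
python3 -m handwheel '[{"dx":0,"dy":1,"dz":0,"rx":0,"ry":0,"rz":0},{"dx":0,"dy":1,"dz":0,"rx":0,"ry":0,"rz":0},{"dx":0,"dy":1,"dz":0,"rx":0,"ry":0,"rz":0},{"dx":0,"dy":0,"dz":0,"rx":0,"ry":0,"rz":0},{"dx":0,"dy":0,"dz":0,"rx":0,"ry":0,"rz":0}]';python3 f.py;  python3 -m handwheel '[{"dx":0,"dy":1,"dz":0,"rx":0,"ry":0,"rz":0},{"dx":0,"dy":1,"dz":0,"rx":0,"ry":0,"rz":0},{"dx":0,"dy":0,"dz":0,"rx":0,"ry":0,"rz":0},{"dx":0,"dy":0,"dz":0,"rx":0,"ry":0,"rz":0}]';python3 f.py
```

```text
time: 43.75
tool_pos: [559.7, 16.5, 54.3]
ee_rot: [[1.0, 0.0, 0.0], [0.0, -1.0, 0.001], [0.0, -0.001, -1.0]]
ft_force: [-1.1, 5.3, -0.0]
width: -0.2
F mean [0.69 5.07 0.21] sd [0.4  0.42 0.51] 44.05 [559.7  16.5  54.3]
time: 44.55
tool_pos: [559.7, 16.4, 54.3]
ee_rot: [[1.0, 0.001, 0.0], [0.001, -1.0, 0.004], [0.0, -0.004, -1.0]]
ft_force: [0.1, 12.8, 1.0]
width: 0.1
F mean [ 0.43 13.27  0.56] sd [0.39 0.43 0.83] 44.85 [559.7  16.4  54.4]
```

Hard stop at y = 16.4 (about the predicted shut position), 13 N. Back away straight out, rise, and check.

```bash
python3 -m handwheel '[{"dx":0,"dy":-6,"dz":0,"rx":0,"ry":0,"rz":0},{"dx":0,"dy":-15,"dz":0,"rx":0,"ry":0,"rz":0},{"dx":0,"dy":-20,"dz":0,"rx":0,"ry":0,"rz":0},{"dx":0,"dy":-20,"dz":0,"rx":0,"ry":0,"rz":0},{"dx":0,"dy":-5,"dz":-30,"rx":0,"ry":0,"rz":0},{"dx":0,"dy":0,"dz":-45,"rx":0,"ry":0,"rz":0},{"dx":0,"dy":0,"dz":-45,"rx":0,"ry":0,"rz":0},{"dx":0,"dy":0,"dz":-45,"rx":0,"ry":0,"rz":0},{"dx":-45,"dy":0,"dz":-20,"rx":0,"ry":0,"rz":0},{"dx":-45,"dy":0,"dz":0,"rx":0,"ry":0,"rz":0},{"dx":-30,"dy":0,"dz":0,"rx":0,"ry":0,"rz":0},{"dx":0,"dy":0,"dz":0,"rx":0,"ry":0,"rz":0}]';echo; python3 pots.py 14;python3 tip.py h4 450.6 345.2 140
python3 - <<'E'
from h import *
z=np.load('last_scene.npz');P=cloud('scene',z['d'])
s=(z['d']>0)&(np.hypot(P[...,0]-450,P[...,1]-340)<60)&(P[...,2]>203)&(P[...,2]<212); print('wand',s.sum(),P[s].mean(0).round(1))
for n in('scene','top'):
    z=np.load(f'last_{n}.npz');P=cloud(n,z['d'])
    s=(z['d']>0)&(P[...,0]>455)&(P[...,0]<635)&(abs(P[...,1])<25)&(P[...,2]>84)&(P[...,2]<97)
    q=P[s][:,:2]
    if len(q)>20: f=np.polyfit(q[:,0],q[:,1],1); print(n,'door slope deg',np.degrees(np.arctan(f[0])).round(2),'y at 445,640',np.polyval(f,[445,640]).round(1),len(q))
E
```

```text
time: 46.35
tool_pos: [438.7, 80.7, 240.0]
ee_rot: [[1.0, 0.001, 0.002], [0.001, -1.0, 0.0], [0.002, -0.0, -1.0]]
ft_force: [0.3, 0.0, -0.4]
width: -0.2

scene a 555 [ 597.1 -197.3] [69. 64. 12.]
scene b 593 [611.5 -60.3] [68. 66. 12.]
scene c 473 [477.7 -60.9] [70. 65. 12.]
scene d 465 [ 475.  -214.6] [68. 65. 12.]
top a 350 [ 594.8 -199. ] [65. 63. 12.]
top b 354 [609.8 -60.4] [66. 62. 12.]
top c 381 [475.5 -61.2] [62. 63. 12.]
top d 399 [ 472.  -215.1] [64. 65. 12.]
stud expected at crop 326.0 371.0
wand 72 [450.9 345.2 207.4]
scene door slope deg -0.2 y at 445,640 [2.9 2.2] 243
top door slope deg -0.09 y at 445,640 [2.1 1.8] 166
```

View pics/sp14.png

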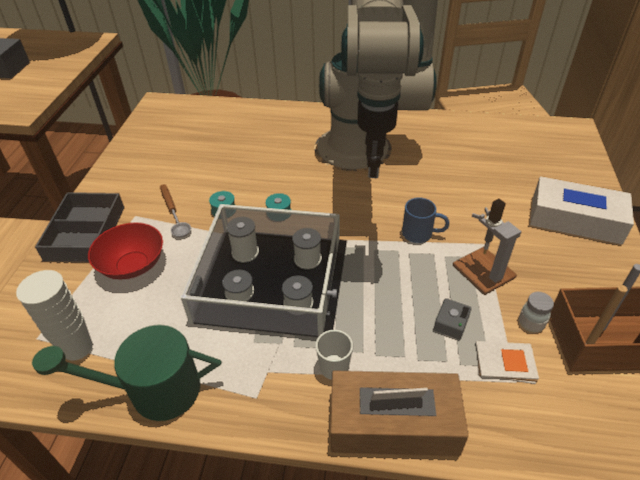

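View pics/tp14.png

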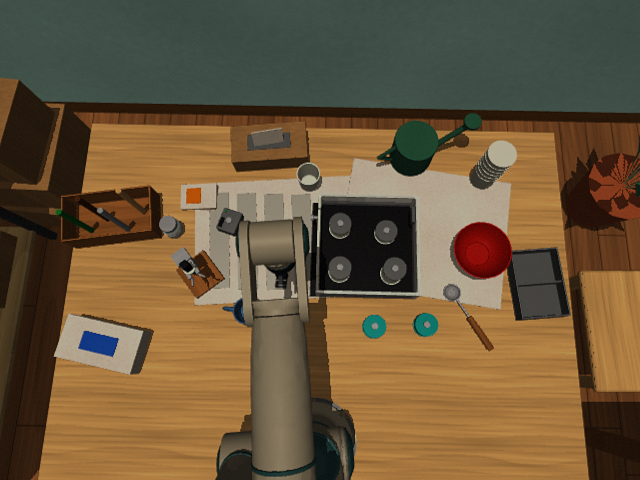

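View pics/sp14c.png

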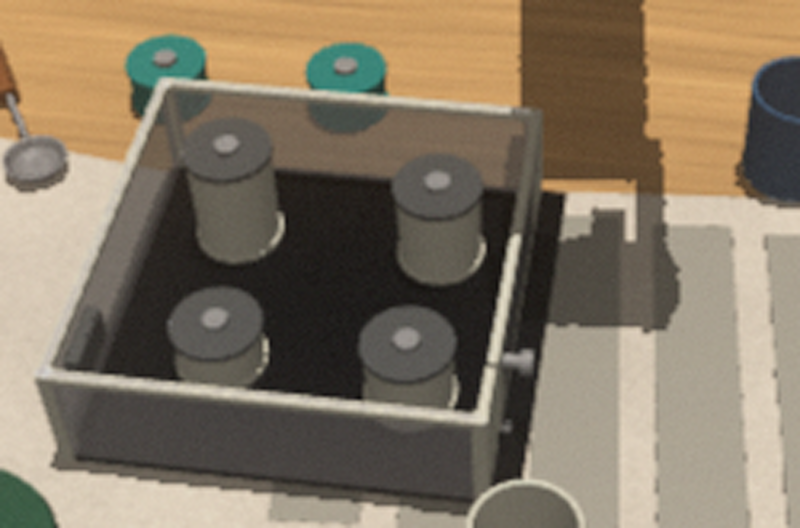

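The pictures show the door flush (slope ≈ −0.1° to −0.2°), four pots standing, the wand in its hanger at scene (497,210), and the robot clear of everything.

```bash
python3 -c "
from workcell import manip
print(manip.hand_in())"
```

```text
the job is handed in; nothing more can be done
None
```

The whole job was done in the order asked, and I handed it in after about 46 s of robot time.

**What I did:** I took the wand off its hanger and woke the receiver. Then I read the pots from shortest to tallest (a, b, c, d), touched the receiver's stud again, hung the wand back and pushed the door shut. Each touch pressed the tip in about 3 to 4 mm for a second or more. The pictures showed the tip on the stud every time.

**Last checks:**
- **Wand:** it hangs within about 0.5 mm of where it started.
- **Door:** the rim measures within about 0.2° of shut. It came to a hard stop at 13 N, and it stayed shut when I backed away.
- **Pots:** all four stand where they were. I never saw one get knocked.
- **Look-alikes and other objects:** nothing appeared to have moved in the last pictures.
- **Grip:** I saw no slackening.

No check failed. Two things I couldn't confirm directly: the wrist force reading has about 0.5 N of noise, so the touches rest on the force rise and the pictures together. The interface also gives no sign that a reading registered.

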